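# Load the photometer's cell carriage and fit the lamp filter slide

### The job

Set up the photometer for a reference check: draw its cell carriage all the way out, pluck every optical cell from the pocket tray and lay each one down flat in a bay of its own in the carriage, then push the loaded carriage fully home. The flat filter slide must also be slid edgewise, glass end first, fully home into the slot of the lamp module, before or after the cells as you like. Leave the two bottles standing.

Things in the scene. Friction and masses are not known exactly. Their poses are not given: they have to be found in the camera images.
- cell0: Rectangular glass optical cell with white end caps, 70 x 20 x 20 mm, 60 g. Origin at its centre, x along its length. Three to five cells are present at a start (an absent one reads None from the start), each lying in a pocket of the tray with its centre 20 mm above the table.
- cell1: Rectangular glass optical cell with white end caps, 70 x 20 x 20 mm, 60 g. Origin at its centre, x along its length. Three to five cells are present at a start (an absent one reads None from the start), each lying in a pocket of the tray with its centre 20 mm above the table.
- cell2: Rectangular glass optical cell with white end caps, 70 x 20 x 20 mm, 60 g. Origin at its centre, x along its length. Three to five cells are present at a start (an absent one reads None from the start), each lying in a pocket of the tray with its centre 20 mm above the table.
- cell3: Rectangular glass optical cell with white end caps, 70 x 20 x 20 mm, 60 g. Origin at its centre, x along its length. Three to five cells are present at a start (an absent one reads None from the start), each lying in a pocket of the tray with its centre 20 mm above the table.
- cell4: Rectangular glass optical cell with white end caps, 70 x 20 x 20 mm, 60 g. Origin at its centre, x along its length. Three to five cells are present at a start (an absent one reads None from the start), each lying in a pocket of the tray with its centre 20 mm above the table.
- tray: Fixed grey pocket tray, 110 x 250 mm, origin at the centre of its underside. Five pockets along its y, 48 mm apart, the middle one at y = 0, long side along x. A pocket is 76 x 26 mm, its floor 10 mm above the table, with corner blocks 10 mm high; the middle 40 mm of each long side is open so that fingers can reach down on both sides of a cell.
- photometer: Fixed white photometer. Origin on the table under the middle of the hood's front face; the carriage comes out towards its -x. Hood 280 mm wide (y), from x = 0 to 130 mm, 75 mm high, with a tunnel 50 mm high through which the carriage runs; behind it (x 130 to 280 mm) an electronics box 120 mm high.
- carriage (a joint): How far the cell carriage is drawn out of the hood, m: 0 is fully home, 0.100 is all the way out. Stays where it is left; moving it takes about 2 N. It starts home or nearly so.
- carriage_handle (a point): Point to grip on the carriage's steel fin handle, 36 mm above the table; axes as the photometer's. The fin is 14 mm thick (y), 62 mm long (x), its top 48 mm above the table; this point is 23 mm from its outer end, and when the carriage is home 28 mm in front of the hood. Pinch it from above across y and move along x.
- bay0 (a point): Carriage bay: where the centre of a cell lying in it belongs, 24 mm above the table. x runs along the bay (cell either way round); bays are 48 mm apart along y. A bay is 76 x 26 mm, its floor 14 mm above the table, with corner blocks 10 mm high; the middle 40 mm of the long sides is open for fingers. Under the hood when the carriage is home, clear of it when all the way out.
- bay1 (a point): Carriage bay: where the centre of a cell lying in it belongs, 24 mm above the table. x runs along the bay (cell either way round); bays are 48 mm apart along y. A bay is 76 x 26 mm, its floor 14 mm above the table, with corner blocks 10 mm high; the middle 40 mm of the long sides is open for fingers. Under the hood when the carriage is home, clear of it when all the way out.
- bay2 (a point): Carriage bay: where the centre of a cell lying in it belongs, 24 mm above the table. x runs along the bay (cell either way round); bays are 48 mm apart along y. A bay is 76 x 26 mm, its floor 14 mm above the table, with corner blocks 10 mm high; the middle 40 mm of the long sides is open for fingers. Under the hood when the carriage is home, clear of it when all the way out.
- bay3 (a point): Carriage bay: where the centre of a cell lying in it belongs, 24 mm above the table. x runs along the bay (cell either way round); bays are 48 mm apart along y. A bay is 76 x 26 mm, its floor 14 mm above the table, with corner blocks 10 mm high; the middle 40 mm of the long sides is open for fingers. Under the hood when the carriage is home, clear of it when all the way out.
- bay4 (a point): Carriage bay: where the centre of a cell lying in it belongs, 24 mm above the table. x runs along the bay (cell either way round); bays are 48 mm apart along y. A bay is 76 x 26 mm, its floor 14 mm above the table, with corner blocks 10 mm high; the middle 40 mm of the long sides is open for fingers. Under the hood when the carriage is home, clear of it when all the way out.
- slide: Filter slide: a flat aluminium plate 130 x 60 x 6 mm lying on the table, 100 g. Origin at the centre of its underside; x along its length towards the end with the round glass window, which goes into the slot first. On its rear half stands a black grip rib along x, 45 mm long (x -60 to -15 mm), 14 mm thick (y), its top 34 mm above the underside.
- lamp: Fixed grey lamp module 110 mm wide (y) and 70 mm high. Origin on the table under the middle of its front face, which looks to its -x. In front of the face a ledge of the same width reaches 50 mm out (x -50 to 0), 14 mm high. The slot opens in the face level with the ledge: 68 mm wide, from 14 to 26 mm above the table, 70 mm deep to its back wall.
- slide_home (a point): Where the filter slide's origin is when it is fully home, its front edge at the slot's back wall (5 mm inside the lamp's face, 14 mm above the table); axes as the lamp's, +x into the slot. The slide's x then points along this x.
- bottle_a: Bystander: stoppered glass bottle, 64 mm across, about 115 mm high. Origin at the centre of its underside.
- bottle_b: Bystander: a second such bottle.
Not all that is in view belongs to the job. Of the things that look like the slide, take the one that is farthest to the robot's left at the start. Leave any purple look-alike of the cell0 alone.

How it is judged (in metres and radians):
On the way, in this order (a step that is already met when the one before it is completed fails the run):
1. the carriage is drawn all the way out (value of joint carriage above 0.09 m), for 0.2 s.
2. every cell lies in a bay of the drawn-out carriage (((distance between cell0 and bay0 below 0.008 m and angle between the x axis of cell0 and the x axis of bay0, either way round below 0.2 rad) or (distance between cell0 and bay1 below 0.008 m and angle between the x axis of cell0 and the x axis of bay1, either way round below 0.2 rad) or (distance between cell0 and bay2 below 0.008 m and angle between the x axis of cell0 and the x axis of bay2, either way round below 0.2 rad) or (distance between cell0 and bay3 below 0.008 m and angle between the x axis of cell0 and the x axis of bay3, either way round below 0.2 rad) or (distance between cell0 and bay4 below 0.008 m and angle between the x axis of cell0 and the x axis of bay4, either way round below 0.2 rad)) and ((distance between cell1 and bay0 below 0.008 m and angle between the x axis of cell1 and the x axis of bay0, either way round below 0.2 rad) or (distance between cell1 and bay1 below 0.008 m and angle between the x axis of cell1 and the x axis of bay1, either way round below 0.2 rad) or (distance between cell1 and bay2 below 0.008 m and angle between the x axis of cell1 and the x axis of bay2, either way round below 0.2 rad) or (distance between cell1 and bay3 below 0.008 m and angle between the x axis of cell1 and the x axis of bay3, either way round below 0.2 rad) or (distance between cell1 and bay4 below 0.008 m and angle between the x axis of cell1 and the x axis of bay4, either way round below 0.2 rad)) and ((distance between cell2 and bay0 below 0.008 m and angle between the x axis of cell2 and the x axis of bay0, either way round below 0.2 rad) or (distance between cell2 and bay1 below 0.008 m and angle between the x axis of cell2 and the x axis of bay1, either way round below 0.2 rad) or (distance between cell2 and bay2 below 0.008 m and angle between the x axis of cell2 and the x axis of bay2, either way round below 0.2 rad) or (distance between cell2 and bay3 below 0.008 m and angle between the x axis of cell2 and the x axis of bay3, either way round below 0.2 rad) or (distance between cell2 and bay4 below 0.008 m and angle between the x axis of cell2 and the x axis of bay4, either way round below 0.2 rad)) and ((distance between cell3 and bay0 below 0.008 m and angle between the x axis of cell3 and the x axis of bay0, either way round below 0.2 rad) or (distance between cell3 and bay1 below 0.008 m and angle between the x axis of cell3 and the x axis of bay1, either way round below 0.2 rad) or (distance between cell3 and bay2 below 0.008 m and angle between the x axis of cell3 and the x axis of bay2, either way round below 0.2 rad) or (distance between cell3 and bay3 below 0.008 m and angle between the x axis of cell3 and the x axis of bay3, either way round below 0.2 rad) or (distance between cell3 and bay4 below 0.008 m and angle between the x axis of cell3 and the x axis of bay4, either way round below 0.2 rad)) and ((distance between cell4 and bay0 below 0.008 m and angle between the x axis of cell4 and the x axis of bay0, either way round below 0.2 rad) or (distance between cell4 and bay1 below 0.008 m and angle between the x axis of cell4 and the x axis of bay1, either way round below 0.2 rad) or (distance between cell4 and bay2 below 0.008 m and angle between the x axis of cell4 and the x axis of bay2, either way round below 0.2 rad) or (distance between cell4 and bay3 below 0.008 m and angle between the x axis of cell4 and the x axis of bay3, either way round below 0.2 rad) or (distance between cell4 and bay4 below 0.008 m and angle between the x axis of cell4 and the x axis of bay4, either way round below 0.2 rad)) and value of joint carriage above 0.08 m), for 0.2 s.
3. the loaded carriage is fully home (((distance between cell0 and bay0 below 0.008 m and angle between the x axis of cell0 and the x axis of bay0, either way round below 0.2 rad) or (distance between cell0 and bay1 below 0.008 m and angle between the x axis of cell0 and the x axis of bay1, either way round below 0.2 rad) or (distance between cell0 and bay2 below 0.008 m and angle between the x axis of cell0 and the x axis of bay2, either way round below 0.2 rad) or (distance between cell0 and bay3 below 0.008 m and angle between the x axis of cell0 and the x axis of bay3, either way round below 0.2 rad) or (distance between cell0 and bay4 below 0.008 m and angle between the x axis of cell0 and the x axis of bay4, either way round below 0.2 rad)) and ((distance between cell1 and bay0 below 0.008 m and angle between the x axis of cell1 and the x axis of bay0, either way round below 0.2 rad) or (distance between cell1 and bay1 below 0.008 m and angle between the x axis of cell1 and the x axis of bay1, either way round below 0.2 rad) or (distance between cell1 and bay2 below 0.008 m and angle between the x axis of cell1 and the x axis of bay2, either way round below 0.2 rad) or (distance between cell1 and bay3 below 0.008 m and angle between the x axis of cell1 and the x axis of bay3, either way round below 0.2 rad) or (distance between cell1 and bay4 below 0.008 m and angle between the x axis of cell1 and the x axis of bay4, either way round below 0.2 rad)) and ((distance between cell2 and bay0 below 0.008 m and angle between the x axis of cell2 and the x axis of bay0, either way round below 0.2 rad) or (distance between cell2 and bay1 below 0.008 m and angle between the x axis of cell2 and the x axis of bay1, either way round below 0.2 rad) or (distance between cell2 and bay2 below 0.008 m and angle between the x axis of cell2 and the x axis of bay2, either way round below 0.2 rad) or (distance between cell2 and bay3 below 0.008 m and angle between the x axis of cell2 and the x axis of bay3, either way round below 0.2 rad) or (distance between cell2 and bay4 below 0.008 m and angle between the x axis of cell2 and the x axis of bay4, either way round below 0.2 rad)) and ((distance between cell3 and bay0 below 0.008 m and angle between the x axis of cell3 and the x axis of bay0, either way round below 0.2 rad) or (distance between cell3 and bay1 below 0.008 m and angle between the x axis of cell3 and the x axis of bay1, either way round below 0.2 rad) or (distance between cell3 and bay2 below 0.008 m and angle between the x axis of cell3 and the x axis of bay2, either way round below 0.2 rad) or (distance between cell3 and bay3 below 0.008 m and angle between the x axis of cell3 and the x axis of bay3, either way round below 0.2 rad) or (distance between cell3 and bay4 below 0.008 m and angle between the x axis of cell3 and the x axis of bay4, either way round below 0.2 rad)) and ((distance between cell4 and bay0 below 0.008 m and angle between the x axis of cell4 and the x axis of bay0, either way round below 0.2 rad) or (distance between cell4 and bay1 below 0.008 m and angle between the x axis of cell4 and the x axis of bay1, either way round below 0.2 rad) or (distance between cell4 and bay2 below 0.008 m and angle between the x axis of cell4 and the x axis of bay2, either way round below 0.2 rad) or (distance between cell4 and bay3 below 0.008 m and angle between the x axis of cell4 and the x axis of bay3, either way round below 0.2 rad) or (distance between cell4 and bay4 below 0.008 m and angle between the x axis of cell4 and the x axis of bay4, either way round below 0.2 rad)) and value of joint carriage below 0.006 m), for 0.2 s.
At the end, for the whole second after the job is handed in: Every cell present lies flat in a bay (centre within 8 mm of the bay's point, along it within 0.2 rad); the carriage is within 6 mm of fully home; the filter slide lies flat in the lamp's slot, glass end in, within 6 mm of fully home (7 mm sideways); everything at rest (all of step 3 and x of slide in the frame of slide_home between -0.006 and 0.006 m and y of slide in the frame of slide_home between -0.007 and 0.007 m and z of slide in the frame of slide_home between -0.005 and 0.006 m and angle between the x axis of slide and the x axis of slide_home, either way round below 0.2 rad and angle between slide's own z axis and vertical below 0.15 rad and linear speed of each of slide, cell0, cell1, cell2, cell3, cell4 below 0.02 m/s); the robot touches nothing.
It fails at once if a bottle is knocked over (angle between any of bottle_a, bottle_b's own z axis and vertical above 0.5 rad).
Of cell0, cell1, cell2, cell3, cell4 only 3 to 5 are there at a start; the rules pass over those that are not, and their reading is None.
At some moment in a run one of slide may be knocked a few centimetres aside while the robot is not near it.
Once in a run the grip may slacken for a moment while it holds something.
It also fails if it takes over 210 s, if anything falls off the work surface, if the arm or the gripper's body presses on something with over 40 N, if the wrist force passes 120 N, or if a joint passes its speed limit or range.

### The arm

A 6-joint arm with a two-finger parallel gripper is mounted at the origin on the work surface. World frame = base frame: x ahead of the robot, y to its left, z up, the work surface at z = 0. Lengths are in mm, angles in rad, forces in N, time in s.
With the tool pointing down it reaches from about 400 to 925 mm from the base axis. Payload 12.5 kg.
Tool frame: the origin (TCP) lies between the finger pads; the fingertips stand env.tip_extent ahead of it and the grasp point (between the pads) lies 11 mm behind it (env.tip_extent is the distance from the TCP to the fingertips, in mm); z points along the fingers, y is the line along which they close (so a half turn about z gives the same grasp; the last joint's range is limited). The gripper opens to 95 mm and grips with 3 to 60 N. Pads are 20 mm wide; open, the fingers measure 119 mm over their backs; the gripper's body (75 mm by 180 mm) begins 59 mm behind the grasp point.
Start: joints at [1.065, 0.491, 1.559, -0, 1.092, -0.106], TCP at [243.256, 575.736, 222.661] pointing down, gripper open.
Joint ranges: [-3.1, 3.1], [-0.84, 2.19], [0.05, 2.79], [-1.13, 4.28], [0.06, 2.93], [-2.69, 2.69]. Speed limits (rad/s): [2.22, 2.22, 2.79, 3.14, 3.14, 3.14].

### API

Orientations are given as [roll, pitch, yaw] about the fixed x, y, z axes, in that order (R = Rz(yaw) Ry(pitch) Rx(roll)).
In Python, from cell import env gives the robot as it stands.
- The arm moves only by the tool carry_out, never from a script. Its argument "motion" is a list of rows, each a list of 5 numbers: the shift along the tool's x, y, z in mm, then the turn about the tool's z in degrees, then the closure, from 0 (fully open) to 1 (shut). A call has 1 to 12 rows; each row shifts and turns the commanded pose from where the row before left it, along the tool's axes as they then stand; what a row does not reach is not made up. A row lasts 1/10 s, in which the tool goes at most 50 mm and 8.59 degrees, less where a joint would pass 70% of its speed; a pose out of reach is approached as far as the arm can. A call with a gripper value outside its range is refused whole. The fingers move at their own pace and stop on an object; the grip force is fixed at half the most. Time passes only in rows, so rows that do not move let the fingers close. It gives the time, the measured TCP pose, the force, the opening and the grip force at its end, in the units of the state.
- env.state(): the state, without advancing time (a new reading comes with each control period).
- env.read_camera(name): name is "scene" or "top" or "wrist"; returns a dict with "color" (400x640x3 uint8, red, green, blue), "K" (3x3 intrinsics, pixels), "R" (3x3) and "t" (3): a world point X has camera coordinates R X + t; the wrist camera has in their place "hand_eye" (4x4, takes a point from camera to tool coordinates, whose origin is the TCP and whose axes are the flange's). Camera axes: x right, y down, z forward; pixel columns grow to the right and rows downward; lengths in mm; the calibration is good to about 2 mm. A picture is of the moment at which its call begins: read the wrist's pose just before it. There is no depth.
- env.job_done(): hands the job in; it is judged then, once.
The state is a dict: "t": time; "joints": joint angles; "qvel": joint speeds; "tau": joint torques, N m; "eef_pos": TCP position; "tcp_rot": TCP orientation; "ft_force": force on the tool from outside, world axes, zero at the start; "moment": the same for the moment, N m; "opening": opening from 0.0 (shut) to 1.0 (fully open); "grip_force": force on a finger pad.
Only numpy, scipy, OpenCV 4.12 (cv2) and the standard library are available. Lean on these libraries where they do the work, as an engineer would, in place of code of your own. Each camera call takes 0.05 s, during which the arm holds its last target. There are 200 camera calls.

## Working session

There is one attempt and no reset: what is moved stays moved. The work goes in short steps, Python scripts to look and compute and a tool call to move; the robot and the scene stay as the last step left them, time stands still between calls to the robot, and variables do not carry over. Pictures are saved under pics/ and viewed, at most 14 in all, crops included, and the job is handed in when it is done.

Besides the shell and the picture viewer there is one more tool, called after ">>>" as name(argument=value, ...), one argument or row to a line, values as JSON. carry_out: Moves the arm, as the interface text tells. Its arguments: {"type":"object","properties":{"motion":{"type":"array"}},"required":["motion"]}

```bash
mkdir -p pics; ls
python3 - <<'E'
from cell import env
import cv2,numpy as np
print(env.state(), env.tip_extent)
for n in ("top","scene"):
    d=env.read_camera(n); cv2.imwrite(f"pics/{n}0.png",d["color"][:,:,::-1]); print(n,d["K"],d["R"],d["t"])
E
```

```text
pics
{'t': 0.0, 'joints': array([ 1.06543006e+00,  4.91573227e-01,  1.55944587e+00, -7.05789594e-06,
        1.09170274e+00, -1.05607312e-01]), 'qvel': array([-8.04279162e-04,  5.31515039e-05,  7.60593946e-04, -2.27266779e-04,
        2.35279087e-05, -4.33618466e-04]), 'tau': array([ 1.07545438e-03, -6.12640715e+01, -2.58184147e+01,  6.92968885e-02,
        4.81116876e-02, -1.19804708e-04]), 'eef_pos': array([243.11860272, 575.52232793, 222.05448621]), 'tcp_rot': array([-3.14046910e+00, -1.12803423e-04,  2.74183689e+00]), 'ft_force': array([-0.45011526,  0.45501578, -0.54968997]), 'moment': array([-0.02203944,  0.05750073, -0.00018455]), 'grip_force': 0.0, 'opening': 0.999051264448279} 8.0
top [[465.31568587   0.         312.95816464]
 [  0.         465.31568587 206.10854847]
 [  0.           0.           1.        ]] [[ 0.08907461 -0.99602386 -0.00147569]
 [-0.97423958 -0.08681807 -0.20813422]
 [ 0.20717854  0.01997715 -0.97809916]] [ -74.57928644  531.90878457 1307.51772001]
scene [[362.36093401   0.         320.05661258]
 [  0.         362.36093401 200.02206665]
 [  0.           0.           1.        ]] [[ 0.30758851  0.95137577 -0.01653632]
 [ 0.77778215 -0.26139934 -0.5715989 ]
 [-0.54812793  0.1629556  -0.82036653]] [-136.69360828 -365.14659018 1230.36349227]
```

View pics/top0.png

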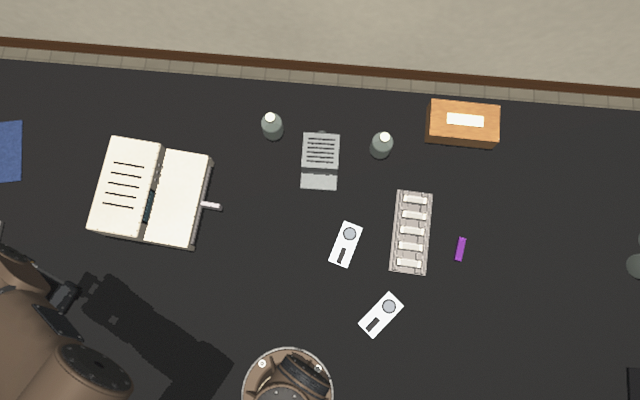

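View pics/scene0.png

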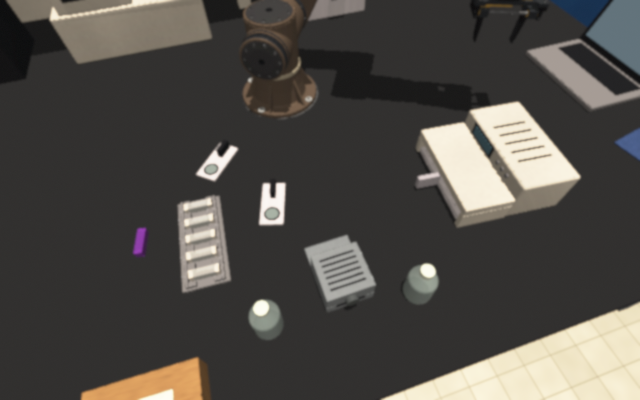

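The top view shows two slide candidates, at (346,244) and (381,315). Up in the image is +x and left is +y, so the one at (346,244) is farther left and is the one I want. The tray's five cells are at about (415,200), (413,215), (411,230), (410,246) and (408,263). The purple decoy is at (460,249), the carriage handle at (210,205), the lamp at (320,165) and the bottles at (272,125) and (381,145).

```bash
cat > h.py <<'E'
from cell import env
import cv2,numpy as np
from scipy.spatial.transform import Rotation as Ro
def cam(n):
    s=env.state(); d=env.read_camera(n)
    if n=="wrist":
        R=Ro.from_euler('xyz',s['tcp_rot']).as_matrix(); H=d['hand_eye']
        Rc=R@H[:3,:3]; c=R@H[:3,3]+s['eef_pos']; d['R']=Rc.T; d['t']=-Rc.T@c
    return d
def pt(d,uv,z):
    uv=np.atleast_2d(np.float64(uv)); r=np.c_[uv,np.ones(len(uv))]@np.linalg.inv(d['K']).T@d['R']
    c=-d['R'].T@d['t']; return (c+r*((z-c[2])/r[:,2:])).round(1)
def proj(d,X):
    p=(np.atleast_2d(X)@d['R'].T+d['t'])@d['K'].T; return (p[:,:2]/p[:,2:]).round(1)
def save(d,name,box=None,f=1):
    im=d['color'][:,:,::-1]
    if box: im=im[box[1]:box[3],box[0]:box[2]]
    cv2.imwrite('pics/'+name,cv2.resize(im,None,fx=f,fy=f,interpolation=cv2.INTER_CUBIC))
def move(p,yaw):  # tool-frame shift & turn (deg) to a target TCP pose
    s=env.state(); R=Ro.from_euler('xyz',s['tcp_rot']).as_matrix()
    v=R.T@(np.array(p)-s['eef_pos']); dy=(yaw-np.degrees(s['tcp_rot'][2])+90)%180-90
    return v.round(1), 'turn', round(-dy,1)
E
python3 - <<'E'
from h import *
d=cam("top")
for u,z in [((346,244),6),((381,315),6),((415,200),30),((408,263),30),((218,207),48),((320,165),70),((272,118),115),((384,136),115)]: print(u,pt(d,u,z))
a=d['color'][180:345,290:480]; b=d['color'][120:260,80:240]; c=d['color'][120:200,285:355]
r=lambda i,f:cv2.resize(i,None,fx=f,fy=f,interpolation=cv2.INTER_CUBIC)[:,:,::-1]
cv2.imwrite('pics/c1.png',r(a,3.6))
g=d['color'].astype(int); m=((g.min(2)>150)*255).astype(np.uint8)
for k in cv2.findContours(m,0,2)[0]:
    A=cv2.contourArea(k)
    if 40<A<8000: print(A,cv2.minAreaRect(k))
E
```

```text
(346, 244) [[ 440.5 -134.6    6. ]]
(381, 315) [[ 243.5 -250.9    6. ]]
(415, 200) [[ 587.7 -329.1   30. ]]
(408, 263) [[ 397.9 -317.1   30. ]]
(218, 207) [[510.6 251.7  48. ]]
(320, 165) [[659.  -36.9  70. ]]
(272, 118) [[775.1 114.3 115. ]]
(384, 136) [[ 748.7 -214.4  115. ]]
97.0 ((262.913818359375, 364.62261962890625), (15.545082092285156, 68.7677230834961), 49.127593994140625)
976.0 ((380.4474182128906, 314.4501037597656), (22.221233367919922, 45.783714294433594), 43.53120040893555)
878.0 ((345.2068786621094, 243.98275756835938), (21.540658950805664, 44.00979232788086), 21.801406860351562)
68.5 ((209.5079803466797, 203.95599365234375), (19.051300048828125, 4.740464687347412), 10.30484676361084)
2742.0 ((410.1926574707031, 232.38113403320312), (36.66697692871094, 82.56858825683594), 5.194429397583008)
468.0 ((318.106201171875, 181.40711975097656), (35.78722381591797, 14.634181022644043), 3.814074993133545)
4047.0 ((175.6999969482422, 197.40000915527344), (45.0634880065918, 97.45623779296875), 13.240518569946289)
4888.5 ((122.70763397216797, 185.79653930664062), (52.60452651977539, 100.95514678955078), 14.40002155303955)
1187.5 ((320.06353759765625, 150.29281616210938), (37.159095764160156, 34.53115463256836), 3.012787342071533)
75.0 ((384.5, 136.5), (9.0, 11.0), 90.0)
396.5 ((464.8597412109375, 119.26219940185547), (37.546722412109375, 11.816173553466797), 6.34019136428833)
82.0 ((268.23529052734375, 118.94116973876953), (9.946917533874512, 15.091875076293945), 30.963756561279297)
2913.5 ((366.5, 23.0), (46.0, 137.0), 90.0)
```

View pics/c1.png

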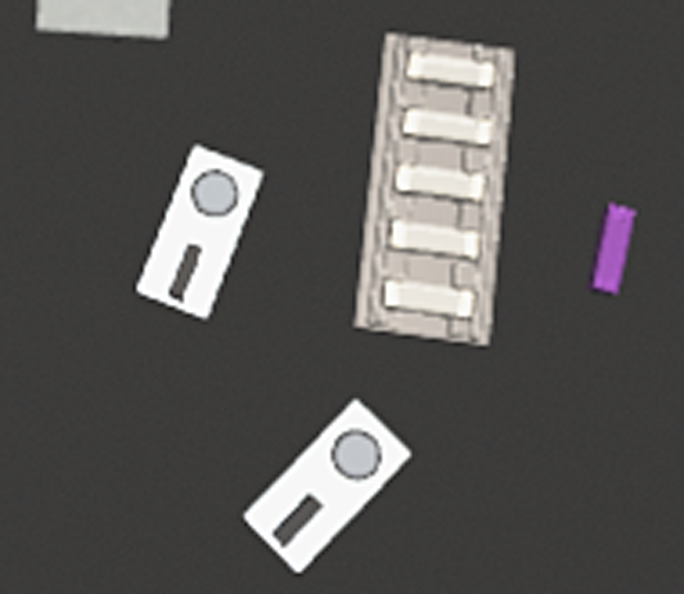

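The close crop confirms the choice. The wanted slide, at (346,244), lies at about world (440,-135). The other is at y=-251, so it is farther right, and all five pockets are full. Next I fit rough frames for the photometer and plan the first approach.

Run:
```python
from h import *
d=cam("top")
b=cv2.boxPoints(((175.7,197.4),(45.06,97.46),13.24)); print('hood/box',b,pt(d,b,75))
hb=cv2.boxPoints(((209.5,204),(19.05,4.74),10.3)); P=pt(d,hb,48); print('handle',P)
l=cv2.boxPoints(((318.1,181.4),(35.8,14.6),3.8)); print('ledge',pt(d,l,14))
print(cam("wrist")['hand_eye'].round(3))
print(move((525,225,260),100)); print(env.state()['tcp_rot'])
```

```text
hood/box [[142.6082  239.67465]
 [164.92952 144.8052 ]
 [208.7918  155.12534]
 [186.47047 249.99478]] [[392.1 446.8  75. ]
 [678.9 427.6  75. ]
 [658.6 293.3  75. ]
 [374.  318.2  75. ]]
handle [[512.9 306.4  48. ]
 [527.1 305.9  48. ]
 [521.8 249.3  48. ]
 [507.6 250.   48. ]]
ledge [[599.5  19.1  14. ]
 [645.7  20.5  14. ]
 [647.9 -89.2  14. ]
 [601.7 -89.9  14. ]]
[[   0.      -0.969   -0.247   68.733]
 [   1.       0.       0.      -1.822]
 [  -0.      -0.247    0.969 -162.623]
 [   0.       0.       0.       1.   ]]
(array([-396. , -213.3,  -37.5]), 'turn', np.float64(57.1))
[-3.14112720e+00 -4.02923542e-05  2.74181047e+00]
```

>>> carry_out(
  motion=[
    [-40, -21, -3, 0, 0],
    [-40, -21, -3, 0, 0],
    [-40, -21, -3, 0, 0],
    [-40, -21, -3, 0, 0],
    [-40, -21, -3, 0, 0],
    [-40, -21, -3, 0, 0],
    [-40, -21, -3, 0, 0],
    [-40, -21, -3, 0, 0],
    [-40, -21, -3, 0, 0],
    [-16, -8, 0, 0, 0],
  ],
)

```text
t: 1.25
eef_pos: [515.0, 245.2, 249.9]
tcp_rot: [3.141, 0.001, 2.739]
ft_force: [0.3, 0.6, -0.3]
opening: 1.002
grip_force: 0.0
```

>>> carry_out(
  motion=[
    [0, 0, 0, 8, 0],
    [0, 0, 0, 8, 0],
    [0, 0, 0, 8, 0],
    [0, 0, 0, 8, 0],
    [0, 0, 0, 8, 0],
    [0, 0, 0, 8, 0],
    [0, 0, 0, 8, 0],
    [0, 0, 0, 8, 0],
    [0, 0, 0, 8, 0],
    [0, 0, 0, 0, 0],
  ],
)

```text
t: 2.25
eef_pos: [512.6, 248.3, 249.5]
tcp_rot: [-3.141, -0.0, 1.483]
ft_force: [-0.5, -0.3, -1.5]
opening: 1.001
grip_force: 0.0
```

Run:
```python
from h import *
d=cam("wrist"); save(d,"w1.png"); print(d['K']); print(move((517,270,200),85)); print(env.state()['eef_pos'])
print(proj(d,[(514.7,249.6,48),(518,306,75),(514,250,48)]))
```

```text
[[345.49513287   0.         319.18510398]
 [  0.         345.49513287 205.99472843]
 [  0.           0.           1.        ]]
(array([22. ,  2.5, 49.5]), 'turn', np.float64(0.3))
[512.66673157 248.24221048 249.5219515 ]
[[321.2 181.6]
 [319.7 128.1]
 [320.5 181.3]]
```

View pics/w1.png

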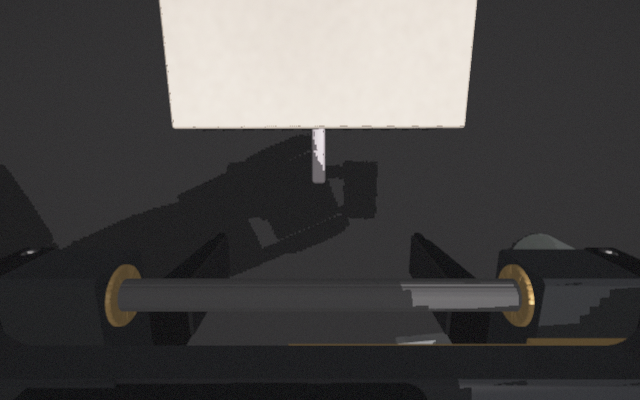

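The wrist view shows the fin's outer end at (319,182) and the hood's front edge at row 127, both square to the tool.

Run:
```python
from h import *
d=cam("wrist"); t=pt(d,(319,183),48)[0]; e=pt(d,[(174,127.5),(464,126.5)],75); m=e.mean(0); v=e[1]-e[0]; print(t,e,np.linalg.norm(v),np.degrees(np.arctan2(v[1],v[0])))
a=np.radians(85); g=t+23*np.array([np.cos(a),np.sin(a),0]); print(g, (m-t)@[np.cos(a),np.sin(a),0]); g[2]=25; print(move(g,85))
```

```text
[512.3 248.2  48. ] [[379.6 317.9  75. ]
 [654.7 296.2  75. ]] 275.95452523921404 -4.5101756025125725
[514.30458208 271.11247806  48.        ] 59.04876333502534
(array([ 2.300e+01, -2.000e-01,  2.246e+02]), 'turn', np.float64(0.3))
```

>>> carry_out(
  motion=[
    [23, 0, 40, 0, 0.3],
    [0, 0, 40, 0, 0.3],
    [0, 0, 40, 0, 0.3],
    [0, 0, 40, 0, 0.3],
    [0, 0, 25, 0, 0.3],
    [0, 0, 20, 0, 0.3],
    [0, 0, 19, 0, 0.3],
    [0, 0, 0, 0, 1],
    [0, 0, 0, 0, 1],
    [0, 0, 0, 0, 1],
    [0, 0, 0, 0, 1],
    [0, 0, 0, 0, 1],
  ],
)

```text
t: 3.55
eef_pos: [515.2, 271.0, 26.5]
tcp_rot: [3.14, -0.001, 1.486]
ft_force: [1.4, 0.4, -0.2]
opening: 0.334
grip_force: 0.0
```

>>> carry_out(
  motion=[
    [0, 0, 0, 0, 1],
    [-6, 0, 0, 0, 1],
    [-12, 0, 0, 0, 1],
    [-15, 0, 0, 0, 1],
    [-15, 0, 0, 0, 1],
    [-15, 0, 0, 0, 1],
    [-15, 0, 0, 0, 1],
    [-10, 0, 0, 0, 1],
    [-6, 0, 0, 0, 1],
    [0, 0, 0, 0, 1],
    [0, 0, 0, 0, 1],
  ],
)

```text
t: 4.65
eef_pos: [505.6, 176.4, 25.8]
tcp_rot: [-3.139, 0.001, 1.485]
ft_force: [-5.0, -1.1, 6.0]
opening: 0.148
grip_force: 30.0
```

>>> carry_out(
  motion=[
    [-3, 0, 0, 0, 1],
    [-3, 0, 0, 0, 1],
    [0, 0, 0, 0, 1],
    [0, 0, 0, 0, 1],
  ],
)

```text
t: 5.05
eef_pos: [505.2, 172.1, 25.8]
tcp_rot: [-3.14, -0.001, 1.485]
ft_force: [-6.0, 13.6, 2.9]
opening: 0.145
grip_force: 30.0
```

>>> carry_out(
  motion=[
    [2, 0, 0, 0, 0.5],
    [0, 0, 0, 0, 0.5],
    [0, 0, 0, 0, 0.5],
    [0, 0, -15, 0, 0.5],
    [0, 0, -30, 0, 0.5],
    [0, 0, -45, 0, 0.5],
    [0, 0, -45, 0, 0.5],
    [0, 0, -45, 0, 0.5],
    [0, 0, -40, 0, 0.5],
    [0, 0, 0, 0, 0.5],
    [0, 0, 0, 0, 0.5],
  ],
)

```text
t: 6.15
eef_pos: [506.5, 172.9, 246.0]
tcp_rot: [3.14, -0.0, 1.485]
ft_force: [0.2, 0.6, -0.7]
opening: 0.5
grip_force: 0.0
```

Run:
```python
from h import *
d=cam("wrist"); save(d,"w2.png"); print(env.state()['eef_pos'],env.state()['tcp_rot'])
```

```text
[506.11973289 172.88029366 244.93219946] [-3.14083949e+00  2.31766476e-04  1.48491579e+00]
```

View pics/w2.png

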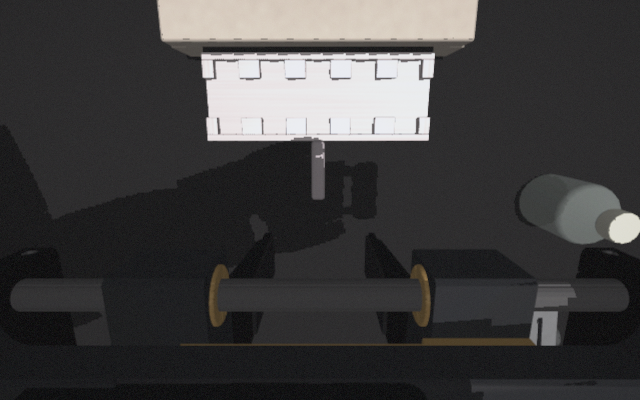

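The carriage is fully out. Its block rows are at about row 69 (far) and row 126 (near), with bay columns near 230, 272, 318, 364 and 407. I'll zoom in on it with more contrast.

Run:
```python
from h import *
d=cam("wrist"); np.savez('w2.npz',K=d['K'],R=d['R'],t=d['t'],color=d['color'])
c=d['color'][48:145,198:442]; c=cv2.convertScaleAbs(cv2.resize(c,None,fx=3.2,fy=3.2,interpolation=cv2.INTER_CUBIC),alpha=2.2,beta=-290)
cv2.imwrite('pics/w2c.png',c[:,:,::-1])
```

```text
(no output)
```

View pics/w2c.png

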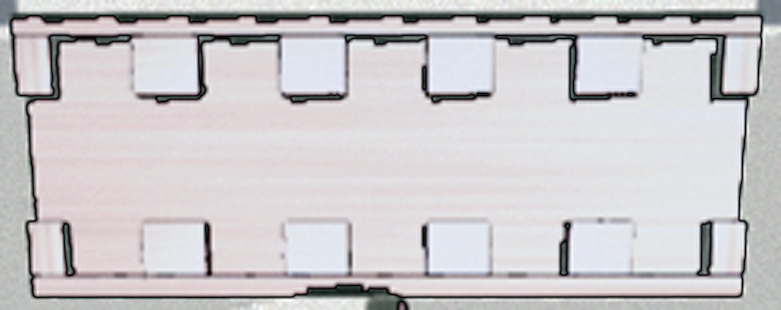

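Run:
```python
from h import *
d=np.load('w2.npz')
px=lambda u,v:(198+u/3.2,48+v/3.2)
F=[(a+b)/2 for a,b in [(134,199),(281,347),(428,495),(575,640)]]; N=[(a+b)/2 for a,b in [(142,207),(287,350),(427,491),(571,634)]]
far=pt(d,[px(u,96) for u in F],24); near=pt(d,[px(u,221) for u in N],24)
print(far,near)
print('outer',pt(d,[px(315,36),px(315,275)],24))
m=(far+near)/2; print('mid',m,'pitch',np.linalg.norm(m[3]-m[0])/3,'gap',np.linalg.norm(far-near,axis=1))
v=m[3]-m[0]; print(np.degrees(np.arctan2(v[1],v[0])))
c=m.mean(0); v/=np.linalg.norm(v); bays=[c+v*48*k for k in (-2,-1,0,1,2)]; print(np.round(bays,1))
t=cam('top'); print(proj(t,np.array(bays)))
save(t,'t2.png',(60,110,460,300),2)
# tray in top view: pixels from crop c1 (x3.6, offset 290,180)
```

```text
[[442.9 286.5  24. ]
 [491.  282.4  24. ]
 [539.1 278.2  24. ]
 [586.7 274.1  24. ]] [[440.3 247.   24. ]
 [488.5 242.8  24. ]
 [535.5 238.8  24. ]
 [583.5 234.7  24. ]]
outer [[493.2 300.5  24. ]
 [485.5 225.2  24. ]]
mid [[441.6  266.75  24.  ]
 [489.75 262.6   24.  ]
 [537.3  258.5   24.  ]
 [585.1  254.4   24.  ]] pitch 48.010152282847656 gap [39.58547713 39.67883567 39.56412516 39.52973564]
-4.918909949444381
[[417.8 268.8  24. ]
 [465.6 264.7  24. ]
 [513.4 260.6  24. ]
 [561.3 256.4  24. ]
 [609.1 252.3  24. ]]
[[209.8 238.8]
 [213.3 223. ]
 [216.8 207.5]
 [220.2 192.2]
 [223.6 177. ]]
```

View pics/t2.png

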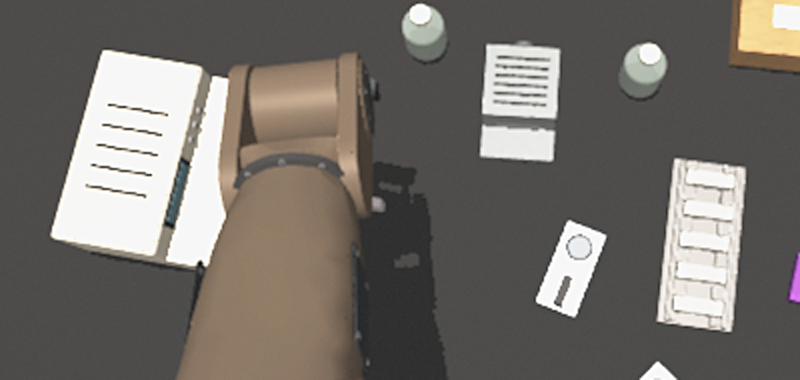

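The top view agrees: the carriage is out, and the slide and tray are undisturbed. The bays are fixed: pitch is 48.0 and the gap 39.6 against 40. Next I move over to the tray.

>>> carry_out(
  motion=[
    [-46, 3, 0, 0, 0.5],
    [-46, 3, 0, 0, 0.5],
    [-46, 3, 0, 0, 0.5],
    [-46, 3, 0, 0, 0.5],
    [-46, 3, 0, 0, 0.5],
    [-46, 3, 0, 0, 0.5],
    [-46, 3, 0, 0, 0.5],
    [-46, 3, 0, 0, 0.5],
    [-46, 3, 0, 0, 0.5],
    [-46, 3, 0, 0, 0.5],
    [-46, 3, 0, 0, 0.5],
    [-46, 0, 0, 0, 0.5],
  ],
)

```text
t: 7.5
eef_pos: [491.7, -381.5, 243.9]
tcp_rot: [-3.14, -0.002, 1.485]
ft_force: [0.3, 0.1, 0.5]
opening: 0.501
grip_force: 0.0
```

>>> carry_out(
  motion=[
    [0, 0, 0, 0, 0.6],
    [0, 0, 0, 0, 0.6],
    [0, 0, 0, 0, 0.6],
  ],
)

```text
t: 7.8
eef_pos: [492.1, -378.6, 244.7]
tcp_rot: [-3.14, -0.001, 1.486]
ft_force: [0.8, 0.2, -0.1]
opening: 0.398
grip_force: 0.0
```

Run:
```python
from h import *
d=cam("wrist"); np.savez('w3.npz',K=d['K'],R=d['R'],t=d['t'],color=d['color']); print(env.state()['eef_pos'],env.state()['tcp_rot'])
P=proj(d,[(398,-317,30),(588,-329,30)]);print(P)
save(d,'w3.png',(180,60,480,240),2.6)
```

```text
[ 492.29600566 -378.43073286  245.09602274] [-3.14079717e+00 -9.15468294e-04  1.48621809e+00]
[[226.9 131.7]
 [405.3 127.7]]
```

View pics/w3.png

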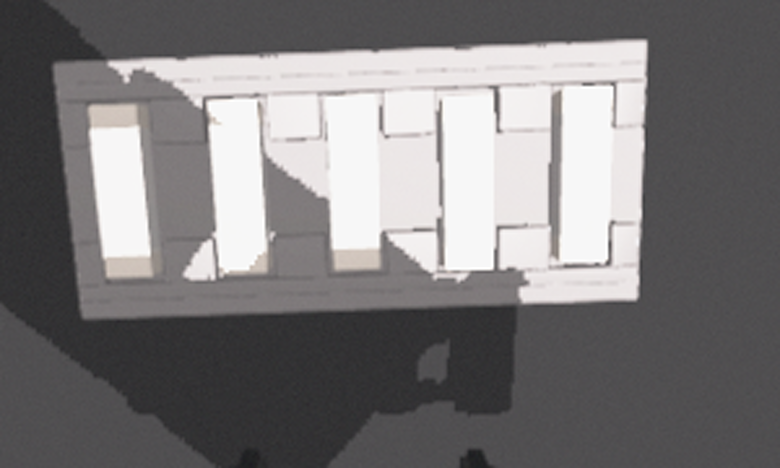

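Cell top faces in the crop are centred near (121,190), (239,186), (354,183), (468,181) and (585,175). I now convert those at z=30.

Run:
```python
from h import *
d=np.load('w3.npz')
q=lambda L:pt(d,[(180+u/2.6,60+v/2.6) for u,v in L],30)
top=q([(113,103),(233,97),(351.5,94),(468,91),(586.5,85)]); bot=q([(131,277),(245,276),(357.5,272),(468.5,271),(584,264)])
c=(top+bot)/2; v=top-bot; print(c); print('len',np.linalg.norm(v,axis=1),'ang',np.degrees(np.arctan2(v[:,1],v[:,0])),'pitch',np.linalg.norm(np.diff(c,axis=0),axis=1))
w=c[4]-c[0]; print('tray y-line',np.degrees(np.arctan2(w[1],w[0])))
o=q([(80,319),(638,300),(647,40),(54,63)]); 
print('tray',pt(d,[(180+u/2.6,60+v/2.6) for u,v in [(80,319),(638,300),(647,40),(54,63)]],20))
print(move((c[4][0],c[4][1],20),86))
```

```text
[[ 397.75 -319.25   30.  ]
 [ 445.9  -322.     30.  ]
 [ 493.3  -324.6    30.  ]
 [ 539.9  -327.8    30.  ]
 [ 587.8  -329.25   30.  ]]
len [70.16851146 72.08994382 71.50104894 72.29993084 71.55480417] ang [87.46788491 87.13759477 86.95351901 86.9872125  87.75739512] pitch [48.2284667  47.47125446 46.70974202 47.92194174]
tray y-line -3.0119963336409494
tray [[ 368.5 -371.8   20. ]
 [ 611.8 -384.1   20. ]
 [ 616.5 -277.7   20. ]
 [ 375.1 -265.9   20. ]]
(array([ 56.9,  91.2, 225.1]), 'turn', np.float64(-0.8))
```

```bash
cat >> h.py <<'E'
tray=[np.array([492.9,-324.6,20])+48*k*np.array([.9986,-.0524,0]) for k in (-2,-1,0,1,2)]
bay=[np.array([513.4,260.6,24])+48*k*np.array([.9963,-.0857,0]) for k in (-2,-1,0,1,2)]
def go(p,yaw,s=None):  # turn first, then shift in the turned frame
    s=s or env.state(); R=Ro.from_euler('xyz',[np.pi,0,np.radians(yaw)]).as_matrix()
    dy=(yaw-np.degrees(s['tcp_rot'][2])+90)%180-90
    print('turn',round(-dy,1),'shift',(R.T@(np.array(p)-s['eef_pos'])).round(1), 'at',s['eef_pos'].round(1))
E
python3 -c "
from h import *
go(tray[0],87)"
```

```text
turn -1.8 shift [ 53.8 -98.2 225.1] at [ 492.3 -378.4  245.1]
```

>>> carry_out(
  motion=[
    [0, 0, 0, -1.8, 0.6],
    [27, -49, 0, 0, 0.6],
    [27, -49, 40, 0, 0.6],
    [0, 0, 45, 0, 0.6],
    [0, 0, 45, 0, 0.6],
    [0, 0, 35, 0, 0.6],
    [0, 0, 0, 0, 0.6],
    [0, 0, 0, 0, 0.6],
  ],
)

```text
t: 8.65
eef_pos: [415.7, -331.1, 92.2]
tcp_rot: [-3.141, -0.0, 1.518]
ft_force: [-0.3, -0.2, 0.3]
opening: 0.4
grip_force: 0.0
```

Run:
```python
from h import *
go(tray[0],87); d=cam('wrist'); save(d,'w4.png')
b=tray[0]+[0,0,10]; a=np.array([.052,.9986,0]); n=np.array([.9986,-.052,0])
print(proj(d,[b+35*i*a+10*j*n for i in(1,-1) for j in(-1,1)]))
```

```text
turn -0.0 shift [ 10.5 -19.2  72.2] at [ 415.7 -331.1   92.2]
[[274.2 152.8]
 [305.1 152.8]
 [277.5 254. ]
 [306.2 254. ]]
```

View pics/w4.png

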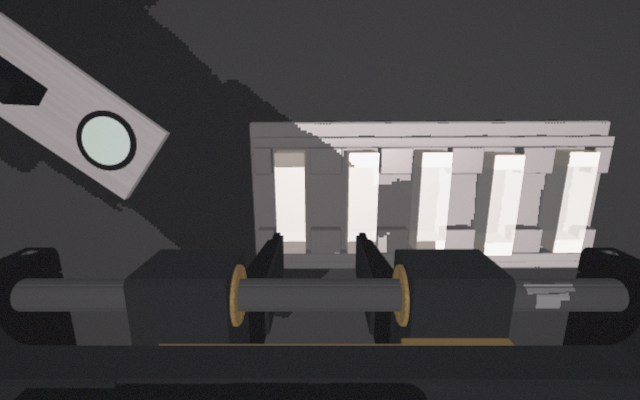

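The predicted cell corners (274,153) to (306,254) match the picture. Now I finish the approach and grip.

>>> carry_out(
  motion=[
    [10, -19, 0, 0, 0.6],
    [0, 0, 30, 0, 0.6],
    [0, 0, 25, 0, 0.6],
    [0, 0, 10, 0, 0.6],
    [0, 0, 7, 0, 0.6],
    [0, 0, 0, 0, 0.6],
    [0, 0, 0, 0, 1],
    [0, 0, 0, 0, 1],
    [0, 0, 0, 0, 1],
    [0, 0, 0, 0, 1],
  ],
)

```text
t: 9.7
eef_pos: [397.1, -320.8, 20.2]
tcp_rot: [3.141, 0.001, 1.517]
ft_force: [0.4, 0.8, 6.6]
opening: 0.208
grip_force: 30.0
```

>>> carry_out(
  motion=[
    [0, 0, -10, 0, 1],
    [0, 0, -30, 0, 1],
    [0, 0, -40, 0, 1],
    [0, 0, -30, 0, 1],
    [0, 0, 0, 2, 1],
    [0, 0, 0, 0, 1],
  ],
)

```text
t: 10.3
eef_pos: [396.9, -320.7, 130.9]
tcp_rot: [3.14, 0.001, 1.481]
ft_force: [-1.2, -0.1, -0.8]
opening: 0.21
grip_force: 30.0
```

```bash
python3 -c "
from h import *
go(bay[0],85.1); print(env.state()['opening']*95)"
```

```text
turn -0.2 shift [589.1 -29.6 106.9] at [ 396.9 -320.7  130.9]
19.924272131498732
```

>>> carry_out(
  motion=[
    [49, -3, 0, 0, 1],
    [49, -3, 0, 0, 1],
    [49, -3, 0, 0, 1],
    [49, -3, 0, 0, 1],
    [49, -3, 0, 0, 1],
    [49, -3, 0, 0, 1],
    [49, -3, 0, 0, 1],
    [49, -3, 0, 0, 1],
    [49, -3, 0, 0, 1],
    [49, -3, 0, 0, 1],
    [49, 0, 0, 0, 1],
    [49, 0, 0, 0, 1],
  ],
)

```text
t: 11.5
eef_pos: [418.6, 269.8, 129.2]
tcp_rot: [-3.141, 0.001, 1.483]
ft_force: [0.8, -1.0, -1.6]
opening: 0.209
grip_force: 30.0
```

>>> carry_out(
  motion=[
    [0, 0, 0, 0, 1],
    [0, 0, 0, 0, 1],
    [0, 0, 35, 0, 1],
    [0, 0, 35, 0, 1],
    [0, 0, 0, 0, 1],
  ],
)

```text
t: 12.0
eef_pos: [417.5, 265.5, 56.6]
tcp_rot: [-3.135, 0.004, 1.48]
ft_force: [0.9, -0.5, 0.2]
opening: 0.207
grip_force: 30.0
```

Run:
```python
from h import *
go(bay[0],85.1); print(env.state()['opening']*95)
d=cam('wrist'); save(d,'w5.png',(100,0,420,300),1.6)
```

```text
turn -0.3 shift [ 3.3 -0.  32.6] at [417.5 265.5  56.6]
19.67208203676633
```

View pics/w5.png

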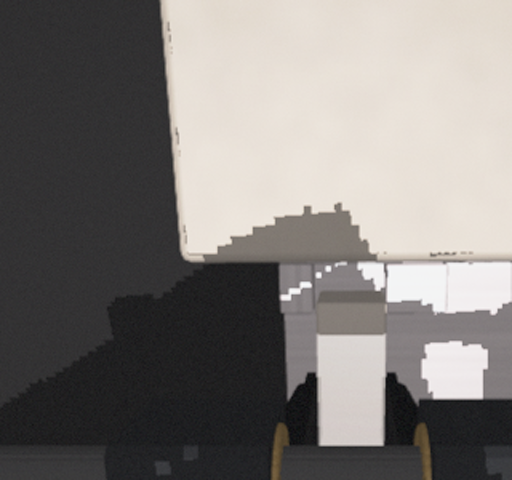

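The cell hangs square over bay 0 (cell columns 318–386, bay about 313–387 in the crop). I lower it and release.

>>> carry_out(
  motion=[
    [2, 0, 10, 0, 1],
    [0, 0, 10, 0, 1],
    [0, 0, 6, 0, 1],
    [0, 0, 4, 0, 1],
    [0, 0, 2, 0, 1],
    [0, 0, 0, 0, 1],
  ],
)

```text
t: 12.65
eef_pos: [419.4, 269.8, 27.5]
tcp_rot: [-3.141, 0.0, 1.482]
ft_force: [-0.3, -0.1, -1.1]
opening: 0.212
grip_force: 30.0
```

>>> carry_out(
  motion=[
    [0, 0, 0, 0, 0.6],
    [0, 0, 0, 0, 0.6],
    [0, 0, 0, 0, 0.6],
    [0, 0, -20, 0, 0.6],
    [0, 0, -40, 0, 0.6],
    [0, 0, -45, 0, 0.6],
    [0, 0, 0, 0, 0.6],
    [0, 0, 0, 0, 0.6],
  ],
)

```text
t: 13.45
eef_pos: [419.6, 269.8, 133.4]
tcp_rot: [3.14, -0.001, 1.482]
ft_force: [-0.9, 0.0, 0.1]
opening: 0.399
grip_force: 0.0
```

```bash
cat >> h.py <<'E'
def chk(i,z=34):
    d=cam('wrist'); a=np.array([.0857,.9963,0]); n=np.array([.9963,-.0857,0]); b=bay[i]+[0,0,10]
    p=proj(d,[b+35*u*a+10*v*n for u in(1,-1) for v in(-1,1)]); print('expect',p.tolist())
    return d,p
E
python3 - <<'E'
from h import *
go(tray[1],87)
d,p=chk(0); lo=np.maximum(p.min(0)-25,0).astype(int); hi=(p.max(0)+25).astype(int)
im=d['color'].copy(); cv2.polylines(im,[np.int32(p[[0,1,3,2]]*8)],True,(255,0,0),1,shift=3)
cv2.imwrite('pics/w6.png',cv2.resize(im[lo[1]:hi[1],lo[0]:hi[0]],None,fx=4,fy=4,interpolation=cv2.INTER_NEAREST)[:,:,::-1]); print(lo,hi)
E
```

```text
turn -2.1 shift [-589.8   56.3  113.4] at [419.6 269.8 133.4]
expect [[303.4, 163.7], [329.8, 163.6], [304.7, 250.2], [329.4, 250.1]]
[278 138] [354 275]
```

View pics/w6.png

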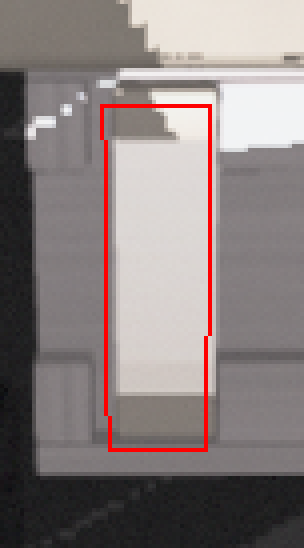

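Cell 0 lies in its bay, about 2 mm off in each direction and well within tolerance. Next is cell 1.

>>> carry_out(
  motion=[
    [0, 0, 0, -2.1, 0.6],
    [-49, 5, 0, 0, 0.6],
    [-49, 5, 0, 0, 0.6],
    [-49, 5, 0, 0, 0.6],
    [-49, 5, 0, 0, 0.6],
    [-49, 5, 0, 0, 0.6],
    [-49, 5, 0, 0, 0.6],
    [-49, 5, 0, 0, 0.6],
    [-49, 5, 0, 0, 0.6],
    [-49, 5, 0, 0, 0.6],
    [-49, 5, 0, 0, 0.6],
    [-49, 5, 0, 0, 0.6],
  ],
)

```text
t: 14.7
eef_pos: [445.2, -273.2, 130.9]
tcp_rot: [-3.139, -0.002, 1.518]
ft_force: [0.4, -0.1, -0.1]
opening: 0.398
grip_force: 0.0
```

>>> carry_out(
  motion=[
    [-49, 1, 0, 0, 0.6],
    [0, 0, 30, 0, 0.6],
    [0, 0, 35, 0, 0.6],
    [0, 0, 0, 0, 0.6],
    [0, 0, 0, 0, 0.6],
    [0, 0, 0, 0, 0.6],
  ],
)

```text
t: 15.3
eef_pos: [445.0, -320.4, 68.4]
tcp_rot: [3.141, 0.0, 1.519]
ft_force: [0.3, 0.0, -0.2]
opening: 0.403
grip_force: 0.0
```

```bash
python3 -c "
from h import *
go(tray[1],87)"
```

```text
turn 0.0 shift [-1.7  0.  48.4] at [ 445.  -320.4   68.4]
```

>>> carry_out(
  motion=[
    [-2, 0, 20, 0, 0.6],
    [0, 0, 18, 0, 0.6],
    [0, 0, 10, 0, 0.6],
    [0, 0, 0, 0, 0.6],
    [0, 0, 0, 0, 1],
    [0, 0, 0, 0, 1],
    [0, 0, 0, 0, 1],
    [0, 0, 0, 0, 1],
    [0, 0, -10, 0, 1],
    [0, 0, -35, 0, 1],
    [0, 0, -45, 0, 1],
    [0, 0, -20, 2, 1],
  ],
)

```text
t: 16.5
eef_pos: [445.0, -322.9, 133.4]
tcp_rot: [3.139, 0.002, 1.483]
ft_force: [0.1, 0.0, 0.4]
opening: 0.205
grip_force: 30.0
```

>>> carry_out(
  motion=[
    [0, 0, 0, 0, 1],
    [0, 0, 0, 0, 1],
  ],
)

```text
t: 16.7
eef_pos: [444.2, -322.2, 129.7]
tcp_rot: [3.141, 0.0, 1.484]
ft_force: [0.9, 0.6, -2.4]
opening: 0.207
grip_force: 30.0
```

```bash
python3 -c "
from h import *
go(bay[1],85.1)"
```

```text
turn -0.1 shift [586.6 -28.9 105.7] at [ 444.2 -322.2  129.7]
```

>>> carry_out(
  motion=[
    [49, -3, 0, 0, 1],
    [49, -3, 0, 0, 1],
    [49, -3, 0, 0, 1],
    [49, -3, 0, 0, 1],
    [49, -3, 0, 0, 1],
    [49, -3, 0, 0, 1],
    [49, -3, 0, 0, 1],
    [49, -3, 0, 0, 1],
    [49, -3, 0, 0, 1],
    [49, -3, 0, 0, 1],
    [49, 0, 0, 0, 1],
    [48, 0, 0, 0, 1],
  ],
)

```text
t: 17.9
eef_pos: [464.9, 266.9, 128.1]
tcp_rot: [-3.139, 0.001, 1.484]
ft_force: [1.1, 0.4, -0.7]
opening: 0.209
grip_force: 30.0
```

>>> carry_out(
  motion=[
    [0, 0, 0, 0, 1],
    [0, 0, 35, 0, 1],
    [0, 0, 35, 0, 1],
    [0, 0, 0, 0, 1],
    [0, 0, 0, 0, 1],
    [0, 0, 0, 0, 1],
  ],
)

```text
t: 18.5
eef_pos: [466.3, 264.9, 60.6]
tcp_rot: [3.141, -0.001, 1.483]
ft_force: [0.3, -0.9, -0.2]
opening: 0.207
grip_force: 30.0
```

```bash
python3 -c "
from h import *
go(bay[1],85.1)"
```

```text
turn -0.1 shift [-0.2 -0.7 36.6] at [466.3 264.9  60.6]
```

>>> carry_out(
  motion=[
    [0, -1, 12, 0, 1],
    [0, 0, 10, 0, 1],
    [0, 0, 8, 0, 1],
    [0, 0, 5, 0, 1],
    [0, 0, 0, 0, 1],
    [0, 0, 0, 0, 0.6],
    [0, 0, 0, 0, 0.6],
    [0, 0, 0, 0, 0.6],
    [0, 0, -20, 0, 0.6],
    [0, 0, -40, 0, 0.6],
    [0, 0, -45, 0, 0.6],
    [0, 0, 0, -2, 0.6],
  ],
)

```text
t: 19.7
eef_pos: [466.7, 266.0, 134.6]
tcp_rot: [3.134, -0.004, 1.519]
ft_force: [1.1, 0.9, 0.0]
opening: 0.404
grip_force: 0.0
```

>>> carry_out(
  motion=[
    [0, 0, 0, 0, 0.6],
    [0, 0, 0, 0, 0.6],
  ],
)

```text
t: 19.9
eef_pos: [464.5, 264.9, 129.1]
tcp_rot: [-3.141, 0.0, 1.517]
ft_force: [0.4, 0.0, -0.2]
opening: 0.401
grip_force: 0.0
```

```bash
python3 -c "
from h import *
go(tray[2],87)"
```

```text
turn -0.1 shift [-587.2   59.3  109.1] at [464.5 264.9 129.1]
```

>>> carry_out(
  motion=[
    [-49, 5, 0, 0, 0.6],
    [-49, 5, 0, 0, 0.6],
    [-49, 5, 0, 0, 0.6],
    [-49, 5, 0, 0, 0.6],
    [-49, 5, 0, 0, 0.6],
    [-49, 5, 0, 0, 0.6],
    [-49, 5, 0, 0, 0.6],
    [-49, 5, 0, 0, 0.6],
    [-49, 5, 0, 0, 0.6],
    [-49, 5, 0, 0, 0.6],
    [-49, 5, 0, 0, 0.6],
    [-48, 4, 0, 0, 0.6],
  ],
)

```text
t: 21.1
eef_pos: [492.3, -326.2, 128.2]
tcp_rot: [-3.14, -0.001, 1.517]
ft_force: [1.5, 1.1, -0.5]
opening: 0.401
grip_force: 0.0
```

>>> carry_out(
  motion=[
    [0, 0, 0, 0, 0.6],
    [0, 0, 30, 0, 0.6],
    [0, 0, 35, 0, 0.6],
    [0, 0, 0, 0, 0.6],
    [0, 0, 0, 0, 0.6],
    [0, 0, 0, 0, 0.6],
  ],
)

```text
t: 21.7
eef_pos: [493.4, -324.2, 65.7]
tcp_rot: [3.141, 0.001, 1.518]
ft_force: [0.6, -0.5, -0.5]
opening: 0.401
grip_force: 0.0
```

```bash
python3 -c "
from h import *
go(tray[2],87)"
```

```text
turn 0.0 shift [-0.4 -0.5 45.7] at [ 493.4 -324.2   65.7]
```

>>> carry_out(
  motion=[
    [0, 0, 20, 0, 0.6],
    [0, 0, 16, 0, 0.6],
    [0, 0, 9, 0, 0.6],
    [0, 0, 0, 0, 0.6],
    [0, 0, 0, 0, 1],
    [0, 0, 0, 0, 1],
    [0, 0, 0, 0, 1],
    [0, 0, 0, 0, 1],
    [0, 0, -10, 0, 1],
    [0, 0, -35, 0, 1],
    [0, 0, -45, 0, 1],
    [0, 0, -20, 2, 1],
  ],
)

```text
t: 22.9
eef_pos: [493.6, -324.7, 133.5]
tcp_rot: [3.138, 0.002, 1.483]
ft_force: [-0.5, 0.4, -1.1]
opening: 0.207
grip_force: 30.0
```

>>> carry_out(
  motion=[
    [0, 0, 0, 0, 1],
    [0, 0, 0, 0, 1],
  ],
)

```text
t: 23.1
eef_pos: [492.7, -324.0, 129.6]
tcp_rot: [3.141, 0.0, 1.484]
ft_force: [-0.1, 0.4, -1.4]
opening: 0.205
grip_force: 30.0
```

```bash
python3 -c "
from h import *
go(bay[2],85.0)"
```

```text
turn 0.0 shift [584.2 -30.3 105.6] at [ 492.7 -324.   129.6]
```

>>> carry_out(
  motion=[
    [49, -3, 0, 0, 1],
    [49, -3, 0, 0, 1],
    [49, -3, 0, 0, 1],
    [49, -3, 0, 0, 1],
    [49, -3, 0, 0, 1],
    [49, -3, 0, 0, 1],
    [49, -3, 0, 0, 1],
    [49, -3, 0, 0, 1],
    [49, -3, 0, 0, 1],
    [49, -3, 0, 0, 1],
    [48, 0, 0, 0, 1],
    [46, 0, 0, 0, 1],
  ],
)

```text
t: 24.3
eef_pos: [513.1, 262.2, 127.9]
tcp_rot: [-3.139, 0.001, 1.485]
ft_force: [0.6, 0.1, -0.4]
opening: 0.211
grip_force: 30.0
```

>>> carry_out(
  motion=[
    [0, 0, 0, 0, 1],
    [0, 0, 35, 0, 1],
    [0, 0, 35, 0, 1],
    [0, 0, 0, 0, 1],
    [0, 0, 0, 0, 1],
    [0, 0, 0, 0, 1],
  ],
)

```text
t: 24.9
eef_pos: [514.6, 260.0, 60.7]
tcp_rot: [3.141, -0.001, 1.483]
ft_force: [-0.1, 0.1, -0.0]
opening: 0.21
grip_force: 30.0
```

```bash
python3 -c "
from h import *
go(bay[2],85.0)"
```

```text
turn -0.0 shift [ 0.5 -1.2 36.7] at [514.6 260.   60.7]
```

>>> carry_out(
  motion=[
    [0, -1, 12, 0, 1],
    [0, 0, 10, 0, 1],
    [0, 0, 8, 0, 1],
    [0, 0, 5, 0, 1],
    [0, 0, 0, 0, 1],
    [0, 0, 0, 0, 0.6],
    [0, 0, 0, 0, 0.6],
    [0, 0, 0, 0, 0.6],
    [0, 0, -20, 0, 0.6],
    [0, 0, -40, 0, 0.6],
    [0, 0, -45, 0, 0.6],
    [0, 0, 0, -2, 0.6],
  ],
)

```text
t: 26.1
eef_pos: [515.0, 261.1, 134.9]
tcp_rot: [3.134, -0.003, 1.519]
ft_force: [-0.3, 0.5, -1.1]
opening: 0.398
grip_force: 0.0
```

>>> carry_out(
  motion=[
    [0, 0, 0, 0, 0.6],
    [0, 0, 0, 0, 0.6],
  ],
)

```text
t: 26.3
eef_pos: [512.6, 260.1, 129.0]
tcp_rot: [-3.141, 0.0, 1.517]
ft_force: [1.0, 0.0, 0.2]
opening: 0.402
grip_force: 0.0
```

```bash
python3 -c "
from h import *
go(tray[3],87)
d=cam('wrist'); save(d,'w7.png',(120,60,420,250),2.6)"
```

```text
turn -0.1 shift [-585.    58.9  109. ] at [512.6 260.1 129. ]
```

View pics/w7.png

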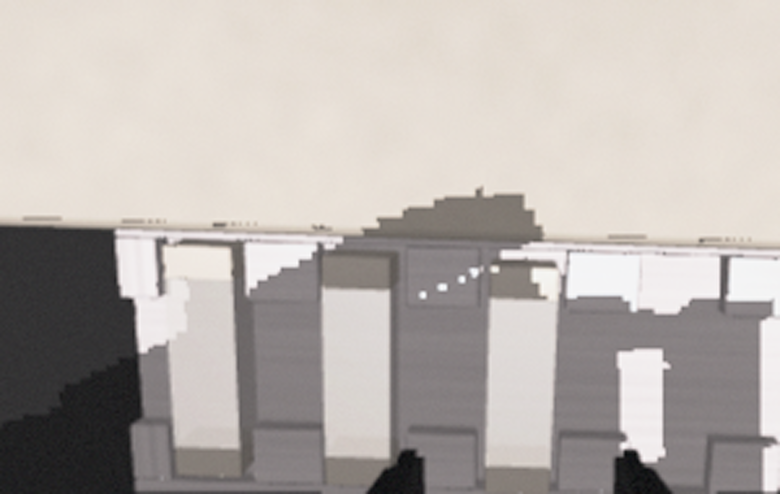

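Three cells are seated between their blocks, at crop columns of about 205, 357 and 520. Next is cell 3.

>>> carry_out(
  motion=[
    [-49, 5, 0, 0, 0.6],
    [-49, 5, 0, 0, 0.6],
    [-49, 5, 0, 0, 0.6],
    [-49, 5, 0, 0, 0.6],
    [-49, 5, 0, 0, 0.6],
    [-49, 5, 0, 0, 0.6],
    [-49, 5, 0, 0, 0.6],
    [-49, 5, 0, 0, 0.6],
    [-49, 5, 0, 0, 0.6],
    [-49, 5, 0, 0, 0.6],
    [-49, 5, 0, 0, 0.6],
    [-46, 4, 0, 0, 0.6],
  ],
)

```text
t: 27.55
eef_pos: [540.7, -329.2, 128.3]
tcp_rot: [-3.14, -0.001, 1.517]
ft_force: [0.1, 0.6, 0.6]
opening: 0.397
grip_force: 0.0
```

>>> carry_out(
  motion=[
    [0, 0, 0, 0, 0.6],
    [0, 0, 30, 0, 0.6],
    [0, 0, 35, 0, 0.6],
    [0, 0, 0, 0, 0.6],
    [0, 0, 0, 0, 0.6],
    [0, 0, 0, 0, 0.6],
  ],
)

```text
t: 28.15
eef_pos: [541.9, -327.1, 65.8]
tcp_rot: [3.14, 0.001, 1.518]
ft_force: [-0.4, -0.2, 0.1]
opening: 0.401
grip_force: 0.0
```

```bash
python3 -c "
from h import *
go(tray[3],87)"
```

```text
turn 0.0 shift [-0.1 -1.  45.8] at [ 541.9 -327.1   65.8]
```

>>> carry_out(
  motion=[
    [0, -1, 20, 0, 0.6],
    [0, 0, 16, 0, 0.6],
    [0, 0, 9, 0, 0.6],
    [0, 0, 0, 0, 0.6],
    [0, 0, 0, 0, 1],
    [0, 0, 0, 0, 1],
    [0, 0, 0, 0, 1],
    [0, 0, 0, 0, 1],
    [0, 0, -10, 0, 1],
    [0, 0, -35, 0, 1],
    [0, 0, -45, 0, 1],
    [0, 0, -20, 2, 1],
  ],
)

```text
t: 29.35
eef_pos: [541.1, -327.5, 133.9]
tcp_rot: [3.138, 0.002, 1.483]
ft_force: [0.6, -0.6, -0.1]
opening: 0.208
grip_force: 30.0
```

>>> carry_out(
  motion=[
    [0, 0, 0, 0, 1],
    [0, 0, 0, 0, 1],
  ],
)

```text
t: 29.55
eef_pos: [540.0, -326.8, 129.8]
tcp_rot: [3.141, 0.0, 1.484]
ft_force: [-0.7, 0.2, -1.1]
opening: 0.212
grip_force: 30.0
```

```bash
python3 -c "
from h import *
go(bay[3],85.0)"
```

```text
turn 0.0 shift [582.9 -29.7 105.8] at [ 540.  -326.8  129.8]
```

>>> carry_out(
  motion=[
    [49, -3, 0, 0, 1],
    [49, -3, 0, 0, 1],
    [49, -3, 0, 0, 1],
    [49, -3, 0, 0, 1],
    [49, -3, 0, 0, 1],
    [49, -3, 0, 0, 1],
    [49, -3, 0, 0, 1],
    [49, -3, 0, 0, 1],
    [49, -3, 0, 0, 1],
    [49, -3, 0, 0, 1],
    [48, 0, 0, 0, 1],
    [45, 0, 0, 0, 1],
  ],
)

```text
t: 30.75
eef_pos: [560.3, 258.5, 128.0]
tcp_rot: [-3.139, 0.001, 1.485]
ft_force: [0.8, -0.7, -1.1]
opening: 0.21
grip_force: 30.0
```

>>> carry_out(
  motion=[
    [0, 0, 0, 0, 1],
    [0, 0, 35, 0, 1],
    [0, 0, 35, 0, 1],
    [0, 0, 0, 0, 1],
    [0, 0, 0, 0, 1],
    [0, 0, 0, 0, 1],
  ],
)

```text
t: 31.35
eef_pos: [561.9, 256.3, 60.8]
tcp_rot: [3.14, -0.001, 1.483]
ft_force: [0.7, -0.2, -0.4]
opening: 0.204
grip_force: 30.0
```

```bash
python3 -c "
from h import *
go(bay[3],85.0)"
```

```text
turn -0.0 shift [ 0.1 -0.7 36.8] at [561.9 256.3  60.8]
```

>>> carry_out(
  motion=[
    [0, -1, 12, 0, 1],
    [0, 0, 10, 0, 1],
    [0, 0, 8, 0, 1],
    [0, 0, 5, 0, 1],
    [0, 0, 0, 0, 1],
    [0, 0, 0, 0, 0.6],
    [0, 0, 0, 0, 0.6],
    [0, 0, 0, 0, 0.6],
    [0, 0, -20, 0, 0.6],
    [0, 0, -40, 0, 0.6],
    [0, 0, -45, 0, 0.6],
    [0, 0, 0, -2, 0.6],
  ],
)

```text
t: 32.55
eef_pos: [562.4, 257.3, 135.3]
tcp_rot: [3.133, -0.003, 1.519]
ft_force: [0.7, -0.2, 0.3]
opening: 0.397
grip_force: 0.0
```

>>> carry_out(
  motion=[
    [0, 0, 0, 0, 0.6],
    [0, 0, 0, 0, 0.6],
  ],
)

```text
t: 32.75
eef_pos: [559.8, 256.4, 129.0]
tcp_rot: [-3.141, 0.0, 1.517]
ft_force: [-0.3, -0.3, 0.5]
opening: 0.398
grip_force: 0.0
```

```bash
python3 -c "
from h import *
go(tray[4],87)"
```

```text
turn -0.1 shift [-583.7   59.6  109. ] at [559.8 256.4 129. ]
```

>>> carry_out(
  motion=[
    [-49, 5, 0, 0, 0.6],
    [-49, 5, 0, 0, 0.6],
    [-49, 5, 0, 0, 0.6],
    [-49, 5, 0, 0, 0.6],
    [-49, 5, 0, 0, 0.6],
    [-49, 5, 0, 0, 0.6],
    [-49, 5, 0, 0, 0.6],
    [-49, 5, 0, 0, 0.6],
    [-49, 5, 0, 0, 0.6],
    [-49, 5, 0, 0, 0.6],
    [-49, 5, 0, 0, 0.6],
    [-45, 4, 0, 0, 0.6],
  ],
)

```text
t: 33.95
eef_pos: [587.9, -332.0, 128.0]
tcp_rot: [-3.14, -0.001, 1.517]
ft_force: [1.0, -0.4, -0.1]
opening: 0.398
grip_force: 0.0
```

>>> carry_out(
  motion=[
    [0, 0, 0, 0, 0.6],
    [0, 0, 30, 0, 0.6],
    [0, 0, 35, 0, 0.6],
    [0, 0, 0, 0, 0.6],
    [0, 0, 0, 0, 0.6],
    [0, 0, 0, 0, 0.6],
  ],
)

```text
t: 34.55
eef_pos: [589.2, -329.8, 65.9]
tcp_rot: [3.14, 0.001, 1.518]
ft_force: [0.4, 0.1, 1.0]
opening: 0.401
grip_force: 0.0
```

```bash
python3 -c "
from h import *
go(tray[4],87)"
```

```text
turn 0.0 shift [ 0.2 -0.4 45.9] at [ 589.2 -329.8   65.9]
```

>>> carry_out(
  motion=[
    [0, 0, 20, 0, 0.6],
    [0, 0, 16, 0, 0.6],
    [0, 0, 9, 0, 0.6],
    [0, 0, 0, 0, 0.6],
    [0, 0, 0, 0, 1],
    [0, 0, 0, 0, 1],
    [0, 0, 0, 0, 1],
    [0, 0, 0, 0, 1],
    [0, 0, -10, 0, 1],
    [0, 0, -35, 0, 1],
    [0, 0, -45, 0, 1],
    [0, 0, -20, 2, 1],
  ],
)

```text
t: 35.75
eef_pos: [589.5, -330.4, 134.1]
tcp_rot: [3.137, 0.002, 1.483]
ft_force: [-0.4, -0.0, -0.9]
opening: 0.211
grip_force: 30.0
```

>>> carry_out(
  motion=[
    [0, 0, 0, 0, 1],
    [0, 0, 0, 0, 1],
  ],
)

```text
t: 35.95
eef_pos: [588.3, -329.6, 129.8]
tcp_rot: [3.141, 0.0, 1.484]
ft_force: [0.4, -0.8, 0.2]
opening: 0.208
grip_force: 30.0
```

```bash
python3 -c "
from h import *
go(bay[4],85.0)"
```

```text
turn 0.0 shift [581.6 -30.1 105.8] at [ 588.3 -329.6  129.8]
```

>>> carry_out(
  motion=[
    [49, -3, 0, 0, 1],
    [49, -3, 0, 0, 1],
    [49, -3, 0, 0, 1],
    [49, -3, 0, 0, 1],
    [49, -3, 0, 0, 1],
    [49, -3, 0, 0, 1],
    [49, -3, 0, 0, 1],
    [49, -3, 0, 0, 1],
    [49, -3, 0, 0, 1],
    [49, -3, 0, 0, 1],
    [47, 0, 0, 0, 1],
    [45, 0, 0, 0, 1],
  ],
)

```text
t: 37.15
eef_pos: [608.5, 254.6, 127.9]
tcp_rot: [-3.139, 0.001, 1.484]
ft_force: [-0.2, -0.9, -0.0]
opening: 0.206
grip_force: 30.0
```

>>> carry_out(
  motion=[
    [0, 0, 0, 0, 1],
    [0, 0, 35, 0, 1],
    [0, 0, 35, 0, 1],
    [0, 0, 0, 0, 1],
    [0, 0, 0, 0, 1],
    [0, 0, 0, 0, 1],
  ],
)

```text
t: 37.75
eef_pos: [610.1, 252.5, 60.9]
tcp_rot: [3.14, -0.001, 1.483]
ft_force: [1.0, -0.3, -0.6]
opening: 0.209
grip_force: 30.0
```

```bash
python3 -c "
from h import *
go(bay[4],85.0)"
```

```text
turn -0.0 shift [-0.2 -1.1 36.9] at [610.1 252.5  60.9]
```

>>> carry_out(
  motion=[
    [0, -1, 12, 0, 1],
    [0, 0, 10, 0, 1],
    [0, 0, 8, 0, 1],
    [0, 0, 5, 0, 1],
    [0, 0, 0, 0, 1],
    [0, 0, 0, 0, 0.6],
    [0, 0, 0, 0, 0.6],
    [0, 0, 0, 0, 0.6],
    [0, 0, -20, 0, 0.6],
    [0, 0, -40, 0, 0.6],
    [0, 0, -45, 0, 0.6],
    [-30, -32, 0, 0, 0.6],
  ],
)

```text
t: 38.95
eef_pos: [578.9, 227.8, 135.3]
tcp_rot: [3.129, -0.005, 1.485]
ft_force: [0.9, -0.9, -0.3]
opening: 0.401
grip_force: 0.0
```

>>> carry_out(
  motion=[
    [-30, -32, 0, 0, 0.6],
    [-30, -32, 0, 0, 0.6],
    [0, 0, -40, 0, 0.6],
    [0, 0, 0, 0, 0.6],
    [0, 0, 0, 0, 0.6],
  ],
)

```text
t: 39.45
eef_pos: [505.6, 171.5, 170.5]
tcp_rot: [3.139, -0.001, 1.483]
ft_force: [0.0, 0.0, -0.2]
opening: 0.399
grip_force: 0.0
```

Run:
```python
from h import *
go((505.3,172.3,25),85)
d=cam('wrist'); p=proj(d,np.array(bay)+[0,0,10]); print(p)
im=d['color'].copy()
a=np.array([.0857,.9963,0]); n=np.array([.9963,-.0857,0])
for b in bay:
    q=proj(d,[b+[0,0,10]+35*u*a+10*v*n for u,v in((1,-1),(1,1),(-1,1),(-1,-1))]); cv2.polylines(im,[np.int32(q*8)],True,(255,0,0),1,shift=3)
lo=(p.min(0)-50).astype(int); hi=(p.max(0)+50).astype(int); lo=np.maximum(lo,0)
c=cv2.resize(im[lo[1]:hi[1],lo[0]:hi[0]],None,fx=2.3,fy=2.3,interpolation=cv2.INTER_CUBIC); print(c.shape)
cv2.imwrite('pics/w8.png',c[:,:,::-1])
```

```text
turn -0.0 shift [  0.8  -0.3 145.5] at [505.6 171.5 170.5]
[[202.2  90.5]
 [260.6  90.4]
 [318.9  90.4]
 [377.2  90.3]
 [435.4  90.2]]
(230, 766, 3)
```

View pics/w8.png

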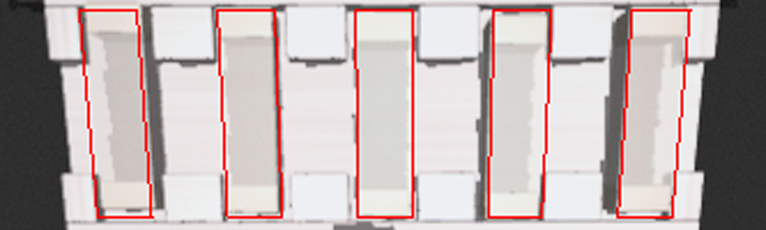

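All five cells lie on their predicted outlines. I grip the handle and push the carriage home.

>>> carry_out(
  motion=[
    [0, 0, 45, 0, 0.6],
    [0, 0, 40, 0, 0.6],
    [0, 0, 25, 0, 0.6],
    [0, 0, 20, 0, 0.6],
    [0, 0, 15, 0, 0.6],
    [0, 0, 0, 0, 0.6],
    [0, 0, 0, 0, 1],
    [0, 0, 0, 0, 1],
    [0, 0, 0, 0, 1],
    [0, 0, 0, 0, 1],
    [0, 0, 0, 0, 1],
    [0, 0, 0, 0, 1],
  ],
)

```text
t: 40.7
eef_pos: [505.2, 171.5, 25.2]
tcp_rot: [3.141, -0.0, 1.484]
ft_force: [-1.7, 1.1, 5.9]
opening: 0.145
grip_force: 30.0
```

>>> carry_out(
  motion=[
    [4, 0, 0, 0, 1],
    [8, 0, 0, 0, 1],
    [10, 0, 0, 0, 1],
    [12, 0, 0, 0, 1],
    [12, 0, 0, 0, 1],
    [12, 0, 0, 0, 1],
    [12, 0, 0, 0, 1],
    [12, 0, 0, 0, 1],
    [8, 0, 0, 0, 1],
    [5, 0, 0, 0, 1],
    [2, 0, 0, 0, 1],
    [0, 0, 0, 0, 1],
  ],
)

```text
t: 41.9
eef_pos: [513.4, 268.6, 25.2]
tcp_rot: [3.141, -0.001, 1.484]
ft_force: [-2.2, 2.2, 7.3]
opening: 0.147
grip_force: 30.0
```

>>> carry_out(
  motion=[
    [2, 0, 0, 0, 1],
    [2, 0, 0, 0, 1],
    [0, 0, 0, 0, 1],
    [0, 0, 0, 0, 1],
  ],
)

```text
t: 42.3
eef_pos: [513.6, 271.1, 25.2]
tcp_rot: [-3.141, 0.001, 1.484]
ft_force: [-2.4, -9.1, 9.1]
opening: 0.147
grip_force: 30.0
```

The stroke was 99.6 mm and stopped against the end, so the carriage is home. I release and lift, then re-measure the slide, which may have been knocked.

>>> carry_out(
  motion=[
    [-2, 0, 0, 0, 1],
    [0, 0, 0, 0, 0.6],
    [0, 0, 0, 0, 0.6],
    [0, 0, 0, 0, 0.6],
    [0, 0, -20, 0, 0.6],
    [0, 0, -40, 0, 0.6],
    [0, 0, -45, 0, 0.6],
    [0, 0, -45, 0, 0.6],
    [0, 0, -45, 0, 0.6],
    [-26, 0, -30, 0, 0.6],
    [0, 0, 0, 0, 0.6],
    [0, 0, 0, 0, 0.6],
  ],
)

```text
t: 43.5
eef_pos: [511.3, 243.9, 249.8]
tcp_rot: [3.141, -0.001, 1.483]
ft_force: [-0.5, 0.4, -0.8]
opening: 0.398
grip_force: 0.0
```

Run:
```python
from h import *
s=env.state(); print(s['eef_pos'],s['tcp_rot'],s['joints'].round(2))
w=cam('wrist'); g=w['color'].astype(int)
m=np.uint8((g.min(2)>95)*255); 
for k in cv2.findContours(m[100:230,280:360].copy(),0,2)[0]:
    if cv2.contourArea(k)>20: print('w',cv2.boundingRect(k))
np.savez('w9.npz',K=w['K'],R=w['R'],t=w['t'],color=w['color'])
d=cam('top'); g=d['color'].astype(int); np.savez('t9.npz',K=d['K'],R=d['R'],t=d['t'],color=d['color'])
m=np.uint8((g.min(2)>150)*255)
for k in cv2.findContours(m,0,2)[0]:
    r=cv2.minAreaRect(k); A=cv2.contourArea(k)
    if 400<A<1500 and 280<r[0][0]<420:
        P=pt(d,cv2.boxPoints(r),6); print(A,np.round(r[0],1),'world',P[:,:2].tolist(),P.mean(0))
```

```text
[511.27212904 243.94059723 249.77094762] [ 3.14075130e+00 -5.32681492e-04  1.48257590e+00] [0.33 0.38 1.67 0.   1.09 0.42]
w (0, 0, 80, 73)
408.5 [310.2 368.7] world [[90.0, 47.3], [155.8, 11.7], [65.9, -166.7], [2.0, -130.1]] [ 78.425 -59.45    6.   ]
1000.5 [380.3 314.8] world [[214.6, -180.4], [315.2, -268.6], [273.6, -317.5], [174.3, -229.1]] [ 244.425 -248.9      6.   ]
895.0 [345.3 243.8] world [[386.7, -82.2], [514.9, -121.5], [495.8, -183.3], [368.4, -143.0]] [ 441.45 -132.5     6.  ]
534.0 [318.3 181.1] world [[600.2, 20.5], [651.2, 22.1], [653.4, -91.4], [602.5, -92.2]] [626.825 -35.25    6.   ]
1261.5 [320.3 149.4] world [[667.8, 23.7], [789.1, 27.7], [791.5, -89.9], [670.3, -91.9]] [729.675 -32.6     6.   ]
```

The slide hasn't moved: centre (441,-132), heading -17°. I go above its rib and turn to match.

>>> carry_out(
  motion=[
    [-46, -9, 0, 0, 0.3],
    [-46, -9, 0, 0, 0.3],
    [-46, -9, 0, 0, 0.3],
    [-46, -9, 0, 0, 0.3],
    [-46, -9, 0, 0, 0.3],
    [-46, -9, 0, 0, 0.3],
    [-46, -9, 0, 0, 0.3],
    [-46, -9, 0, 0, 0.3],
    [-5, -1, 20, 0, 0.3],
    [0, 0, 20, 0, 0.3],
  ],
)

```text
t: 44.6
eef_pos: [405.6, -122.3, 208.2]
tcp_rot: [-3.141, -0.0, 1.48]
ft_force: [-0.1, 0.2, -0.2]
opening: 0.7
grip_force: 0.0
```

>>> carry_out(
  motion=[
    [0, 0, 0, 8.5, 0.3],
    [0, 0, 0, 8.5, 0.3],
    [0, 0, 0, 8.5, 0.3],
    [0, 0, 0, 8.5, 0.3],
    [0, 0, 0, 8.5, 0.3],
    [0, 0, 0, 8.5, 0.3],
    [0, 0, 0, 8.5, 0.3],
    [0, 0, 0, 8.5, 0.3],
    [0, 0, 0, 8.5, 0.3],
    [0, 0, 0, 8.5, 0.3],
    [0, 0, 0, 8.5, 0.3],
    [0, 0, 0, 8.5, 0.3],
  ],
)

```text
t: 45.8
eef_pos: [405.9, -120.6, 208.3]
tcp_rot: [-3.141, 0.002, -0.302]
ft_force: [0.2, -0.1, 0.5]
opening: 0.699
grip_force: 0.0
```

>>> carry_out(
  motion=[
    [0, 0, 0, 0, 0.3],
    [0, 0, 0, 0, 0.3],
    [0, 0, 0, 0, 0.3],
  ],
)

```text
t: 46.1
eef_pos: [406.0, -120.9, 209.1]
tcp_rot: [-3.141, 0.001, -0.293]
ft_force: [0.7, 0.8, 0.2]
opening: 0.7
grip_force: 0.0
```

Run:
```python
from h import *
w=np.load('w9.npz'); print('handle tip now',pt(w,(319,173),48))
s=env.state(); print(s['eef_pos'],s['tcp_rot'])
d=cam('wrist'); np.savez('w10.npz',K=d['K'],R=d['R'],t=d['t'],color=d['color']); g=d['color'].astype(int)
m=np.uint8((g.min(2)>110)*255)
for k in cv2.findContours(m,0,2)[0]:
    A=cv2.contourArea(k)
    if A>1500:
        r=cv2.minAreaRect(k); P=pt(d,cv2.boxPoints(r),6); print(A,cv2.boundingRect(k),cv2.boxPoints(r).round(0).tolist(),P.tolist(),P.mean(0))
c=np.array([441.4,-132.5,0]);u=np.array([.956,-.292,0]);n=np.array([.292,.956,0])
print('expected plate',proj(d,[c+65*i*u+30*j*n+[0,0,6] for i,j in((1,1),(1,-1),(-1,-1),(-1,1))]).tolist())
print('rib top',proj(d,[c+i*u+7*j*n+[0,0,34] for i,j in((-15,1),(-15,-1),(-60,-1),(-60,1))]).tolist())
save(d,'w10.png')
```

```text
handle tip now [[512.1 254.6  48. ]]
[ 405.9954657  -120.86142113  209.10725349] [-3.14133338e+00  9.13138153e-04 -2.93170232e-01]
6604.0 (289, 87, 61, 127) [[289.0, 87.0], [349.0, 87.0], [349.0, 213.0], [289.0, 213.0]] [[509.3, -122.2, 6.0], [491.9, -179.9, 6.0], [365.4, -144.7, 6.0], [384.5, -81.6, 6.0]] [ 437.775 -132.1      6.   ]
18198.0 (429, 0, 133, 179) [[428.0, 0.0], [547.0, -17.0], [573.0, 161.0], [455.0, 179.0]] [[545.5, -272.9, 6.0], [527.7, -382.4, 6.0], [351.7, -386.9, 6.0], [369.6, -263.2, 6.0]] [ 448.625 -326.35     6.   ]
2516.0 (101, 0, 126, 41) [[101.0, 0.0], [226.0, 0.0], [226.0, 40.0], [101.0, 40.0]] [[635.2, 24.2, 6.0], [601.0, -89.3, 6.0], [568.3, -77.0, 6.0], [603.4, 39.5, 6.0]] [601.975 -25.65    6.   ]
expected plate [[288.6, 83.8], [348.5, 84.0], [345.6, 209.4], [290.8, 209.2]]
rib top [[311.1, 167.3], [325.4, 167.4], [325.0, 211.6], [311.2, 211.6]]
```

View pics/w10.png

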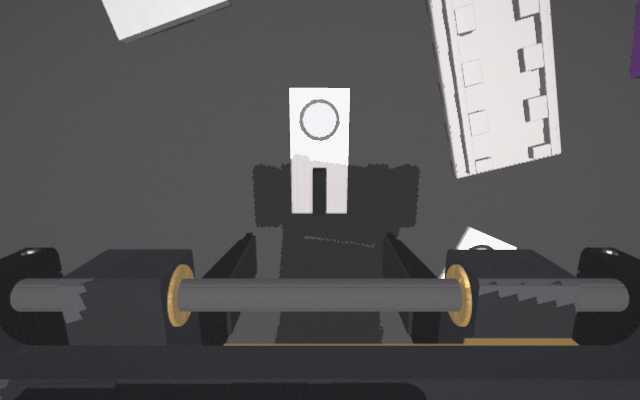

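The carriage tip moved in 6.4 mm compared with the start and is 52 mm from the hood, so it is home. The slide plate shows at columns 289–349, rows 87–213, with its rib at column 319, so its centre is (438,-131.5). Before gripping it I measure the lamp from closer, using numbers only because my picture allowance is used up.

>>> carry_out(
  motion=[
    [22, -37, 0, 0, 0.3],
    [22, -37, 0, 0, 0.3],
    [22, -36, 0, 0, 0.3],
    [0, 0, 0, -6, 0.3],
    [0, 0, 0, -6, 0.3],
    [0, 0, 0, -6, 0.3],
    [0, 0, 0, 0, 0.3],
    [0, 0, 0, 0, 0.3],
    [0, 0, 0, 0, 0.3],
  ],
)

```text
t: 47.05
eef_pos: [501.3, -35.2, 209.5]
tcp_rot: [-3.142, -0.0, 0.015]
ft_force: [-0.2, -0.0, -0.1]
opening: 0.697
grip_force: 0.0
```

Run:
```python
from h import *
w=np.load('w2.npz'); print('tip out',pt(w,(318,200),48))
s=env.state(); print(s['eef_pos'],s['tcp_rot'])
d=cam('wrist'); np.savez('w11.npz',K=d['K'],R=d['R'],t=d['t'],color=d['color'])
print('expected ledge/face',proj(d,[(599.5,19.1,14),(601.7,-89.9,14),(645.7,20.5,14),(647.9,-89.2,14),(648,20,70),(650,-89,70),(649,0,14)]).tolist())
g=cv2.cvtColor(d['color'],cv2.COLOR_RGB2GRAY)
for c in (230,280,318,360,400): 
    col=cv2.GaussianBlur(g,(3,3),0)[:230,c].astype(int); j=np.where(abs(col[2:]-col[:-2])>22)[0]+1; print(c,[(int(i),int(col[i-2]),int(col[i+2])) for i in j if 2<=i<227])
for r in (60,90,115,125,135,145): 
    row=cv2.GaussianBlur(g,(3,3),0)[r].astype(int); j=np.where(abs(row[2:]-row[:-2])>22)[0]+1; print('r',r,[(int(i),int(row[i-2]),int(row[i+2])) for i in j if 150<i<500])
```

```text
tip out [[503.1 155.3  48. ]]
[501.29472177 -35.24286071 209.52942346] [-3.14152569e+00 -5.94574620e-05  1.54090433e-02]
expected ledge/face [[263.6, 86.2], [374.6, 85.7], [261.0, 34.9], [376.5, 34.4], [250.0, 15.3], [387.8, 14.8], [282.5, 31.5]]
230 []
280 [(16, 242, 158), (17, 240, 118), (18, 230, 102), (19, 203, 100), (34, 109, 139), (35, 106, 162), (36, 113, 208), (37, 129, 239), (38, 139, 244), (39, 162, 244), (89, 245, 117), (90, 245, 82), (91, 239, 84), (92, 193, 86), (168, 86, 55)]
318 [(16, 241, 143), (17, 235, 110), (18, 220, 101), (19, 188, 102), (30, 99, 140), (31, 101, 144), (38, 145, 240), (39, 146, 245), (40, 166, 245), (89, 246, 104), (90, 245, 66), (91, 231, 71), (92, 178, 82)]
360 [(14, 241, 185), (15, 241, 164), (16, 235, 132), (17, 212, 107), (18, 185, 101), (19, 164, 102), (34, 103, 162), (35, 106, 207), (36, 123, 238), (37, 138, 243), (38, 162, 243), (88, 245, 155), (89, 245, 101), (90, 242, 85), (91, 216, 86), (173, 85, 54)]
400 [(168, 86, 54), (177, 55, 164), (178, 55, 201), (179, 66, 211), (180, 107, 212), (200, 213, 151), (201, 213, 104), (202, 208, 68), (203, 190, 54), (204, 151, 63), (206, 68, 118), (207, 54, 152), (208, 63, 180), (209, 86, 200), (210, 118, 214), (211, 152, 222), (218, 222, 162), (219, 215, 133), (220, 200, 94), (221, 182, 64), (222, 162, 62), (223, 133, 89), (224, 94, 132), (225, 64, 173), (226, 62, 199)]
r 60 [(261, 85, 221), (262, 85, 243), (263, 104, 245), (264, 161, 244), (375, 244, 141), (376, 244, 94), (377, 241, 85), (378, 208, 85)]
r 90 [(262, 86, 171), (263, 86, 199), (264, 94, 205), (265, 125, 205), (375, 152, 91), (376, 152, 85), (377, 139, 85)]
r 115 []
r 125 []
r 135 []
r 145 []
```

Run:
```python
from h import *
d=np.load('w11.npz'); 
L=pt(d,[(262.5,60),(264,86)],14); R=pt(d,[(376.5,60),(375.5,86)],14); print(L,R,'w',np.linalg.norm(L-R,axis=1))
F=pt(d,[(280,90),(318,90),(360,89.3)],14); print('front',F); B=pt(d,[(280,36.5),(360,35.7)],14); print('face base',B); T=pt(d,[(280,17.5),(318,17.3),(360,16.3)],70); print('face top',T)
g=cv2.cvtColor(d['color'],cv2.COLOR_RGB2GRAY)
for r in (28,31,33,35): print(r,g[r,268:300].tolist(),g[r,338:372].tolist())
c=np.array([437.8,-131.6,0])-37.5*np.array([.956,-.292,0]); print('rib',c)
go((c[0],c[1],18),-16.9)
```

```text
[[623.5  19.6  14. ]
 [599.7  18.7  14. ]] [[625.2 -90.5  14. ]
 [601.4 -90.8  14. ]] w [110.11312365 109.51319555]
front [[596.2   3.1  14. ]
 [596.8 -34.4  14. ]
 [598.1 -75.7  14. ]]
face base [[644.6   2.5  14. ]
 [646.5 -73.6  14. ]]
face top [[646.8  -3.7  70. ]
 [647.4 -33.8  70. ]
 [648.6 -67.1  70. ]]
28 [101, 103, 99, 100, 103, 102, 102, 103, 102, 103, 101, 101, 100, 100, 101, 101, 101, 102, 99, 100, 99, 100, 100, 103, 102, 102, 101, 101, 102, 102, 103, 101] [102, 101, 104, 103, 101, 102, 100, 102, 103, 101, 101, 101, 101, 100, 103, 101, 102, 102, 101, 103, 104, 102, 102, 103, 102, 103, 104, 103, 103, 102, 101, 101, 103, 101]
31 [118, 115, 113, 114, 114, 114, 112, 113, 113, 112, 111, 111, 112, 111, 108, 111, 125, 125, 125, 125, 124, 126, 126, 127, 126, 125, 124, 125, 125, 123, 125, 130] [133, 132, 133, 133, 133, 133, 132, 132, 133, 131, 135, 133, 136, 134, 132, 131, 132, 124, 102, 110, 113, 112, 113, 110, 110, 113, 117, 118, 117, 118, 117, 113, 110, 112]
33 [96, 98, 99, 99, 102, 100, 101, 99, 100, 101, 99, 101, 102, 100, 98, 111, 136, 142, 141, 142, 144, 144, 144, 144, 143, 143, 142, 143, 141, 143, 141, 142] [140, 142, 141, 140, 139, 141, 140, 141, 141, 140, 143, 144, 144, 145, 143, 142, 143, 131, 98, 99, 99, 100, 99, 101, 98, 98, 98, 99, 99, 101, 100, 101, 100, 100]
35 [126, 126, 126, 126, 129, 126, 127, 127, 127, 124, 127, 128, 131, 132, 134, 133, 139, 140, 142, 142, 143, 144, 144, 144, 144, 143, 140, 143, 141, 142, 142, 142] [144, 143, 140, 140, 141, 140, 141, 143, 142, 144, 143, 144, 143, 142, 144, 142, 143, 144, 144, 143, 141, 142, 141, 143, 144, 143, 144, 144, 144, 142, 143, 145, 144, 143]
rib [ 401.95 -120.65    0.  ]
turn 17.8 shift [-70.2 110.6 191.6] at [501.3 -35.2 209.6]
```

>>> carry_out(
  motion=[
    [0, 0, 0, 6, 0.5],
    [0, 0, 0, 6, 0.5],
    [0, 0, 0, 5.8, 0.5],
    [-23, 37, 0, 0, 0.5],
    [-23, 37, 0, 0, 0.5],
    [-24, 37, 0, 0, 0.5],
    [0, 0, 45, 0, 0.5],
    [0, 0, 45, 0, 0.5],
    [0, 0, 45, 0, 0.5],
    [0, 0, 0, 0, 0.5],
    [0, 0, 0, 0, 0.5],
    [0, 0, 0, 0, 0.5],
  ],
)

```text
t: 48.3
eef_pos: [403.1, -121.5, 76.5]
tcp_rot: [3.141, -0.003, -0.293]
ft_force: [-1.1, -0.3, -0.2]
opening: 0.497
grip_force: 0.0
```

Run:
```python
from h import *
go((402,-120.65,18),-16.9)
d=cam('wrist'); c=np.array([437.8,-131.6,0]);u=np.array([.957,-.291,0]);n=np.array([.291,.957,0])
print('expect front corners',proj(d,[c+65*u+30*n+[0,0,6],c+65*u-30*n+[0,0,6]]).tolist(),'rib front',proj(d,[c-15*u+7*n+[0,0,34],c-15*u-7*n+[0,0,34]]).tolist())
g=cv2.cvtColor(d['color'],cv2.COLOR_RGB2GRAY)
for r in (70,90): 
    row=g[r].astype(int); j=np.where(abs(row[2:]-row[:-2])>25)[0]+1; print(r,j[(j>220)&(j<420)].tolist())
col=g[:230,345].astype(int); print((np.where(abs(col[2:]-col[:-2])>25)[0]+1).tolist())
for r in (190,200,210): print(r,g[r,295:345].tolist())
```

```text
turn 0.1 shift [-1.3 -0.5 58.5] at [ 403.1 -121.5   76.5]
expect front corners [[268.4, 66.3], [363.3, 66.5]] rib front [[304.0, 199.8], [327.0, 199.8]]
70 [268, 269, 364, 365]
90 [268, 269, 270, 297, 298, 299, 306, 310, 311, 312, 313, 320, 321, 324, 334, 335, 336, 363, 364, 365]
[65, 66, 67, 102, 103, 104, 130, 131, 132, 182]
190 [219, 218, 219, 221, 220, 218, 218, 216, 218, 218, 220, 220, 220, 218, 215, 217, 218, 220, 220, 219, 218, 218, 214, 213, 217, 217, 219, 221, 221, 218, 213, 216, 217, 216, 217, 216, 219, 219, 219, 218, 219, 219, 220, 220, 221, 219, 218, 218, 220, 220]
200 [219, 218, 220, 220, 221, 218, 217, 216, 216, 206, 152, 43, 46, 41, 44, 45, 43, 44, 42, 44, 42, 41, 42, 42, 43, 42, 42, 43, 44, 44, 43, 44, 73, 156, 216, 217, 218, 218, 218, 218, 217, 218, 219, 220, 221, 218, 217, 218, 220, 220]
210 [217, 219, 220, 221, 221, 218, 217, 216, 216, 206, 152, 50, 50, 49, 46, 48, 46, 47, 48, 47, 48, 48, 48, 48, 47, 50, 48, 48, 46, 48, 47, 46, 77, 157, 217, 218, 218, 219, 218, 218, 217, 218, 219, 220, 220, 217, 217, 219, 218, 219]
```

The front edge (row 66) and rib (columns 305–328) match what I predicted, so I grip.

>>> carry_out(
  motion=[
    [-1, -1, 25, 0, 0.5],
    [0, 0, 20, 0, 0.5],
    [0, 0, 10, 0, 0.5],
    [0, 0, 3, 0, 0.5],
    [0, 0, 0, 0, 0.5],
    [0, 0, 0, 0, 1],
    [0, 0, 0, 0, 1],
    [0, 0, 0, 0, 1],
    [0, 0, 0, 0, 1],
    [0, 0, 0, 0, 1],
    [0, 0, 0, 0, 1],
  ],
)

```text
t: 49.45
eef_pos: [401.6, -119.9, 16.7]
tcp_rot: [-3.142, -0.0, -0.293]
ft_force: [-0.3, 0.4, 3.1]
opening: 0.145
grip_force: 30.0
```

>>> carry_out(
  motion=[
    [0, 0, -10, 0, 1],
    [0, 0, -20, 0, 1],
    [0, 0, -20, 0, 1],
    [0, 0, 0, -6, 1],
    [0, 0, 0, -6, 1],
    [0, 0, 0, -6.2, 1],
    [0, 0, 0, 0, 1],
    [0, 0, 0, 0, 1],
    [0, 0, 0, 0, 1],
  ],
)

```text
t: 50.35
eef_pos: [401.5, -119.9, 66.7]
tcp_rot: [-3.141, -0.0, 0.022]
ft_force: [0.9, -0.4, 0.3]
opening: 0.146
grip_force: 30.0
```

```bash
python3 -c "
from h import *
go((534,-37.6,68),1.4); print(env.state()['tcp_rot'])"
```

```text
turn -0.1 shift [134.5 -79.1  -1.3] at [ 401.5 -119.9   66.7]
[-3.14148550e+00 -2.11167803e-06  2.18678741e-02]
```

>>> carry_out(
  motion=[
    [32, -20, 0, 0, 1],
    [34, -20, 0, 0, 1],
    [34, -20, 0, 0, 1],
    [34, -19, 0, 0, 1],
    [0, 0, 0, 0, 1],
    [0, 0, 0, 0, 1],
    [0, 0, 0, 0, 1],
  ],
)

```text
t: 51.05
eef_pos: [532.6, -37.9, 66.4]
tcp_rot: [-3.141, 0.001, 0.023]
ft_force: [0.0, -0.6, -1.2]
opening: 0.144
grip_force: 30.0
```

Run:
```python
from h import *
s=env.state(); print(s['tcp_rot'],s['opening']); go((534,-37.6,33.2),1.4)
d=cam('wrist'); o=s['eef_pos']+[38,0.9,-10.7]; u=np.array([.9997,.022,0]);n=np.array([-.022,.9997,0])
print('expected slide front',proj(d,[o+65*u+30*n,o+65*u-30*n]).tolist(),'ledge',proj(d,[(623.5,19.6,14),(625.2,-90.5,14)]).tolist(),'slot z14', proj(d,[(646.5-34*.0244*-1*-1,-34.9+34,14),(647.3,-34.9-34,14)]).tolist())
g=cv2.cvtColor(d['color'],cv2.COLOR_RGB2GRAY).astype(int)
for r in range(0,130,10):
    j=np.where(abs(g[r,2:]-g[r,:-2])>12)[0]+1; j=j[(j>180)&(j<460)]; print(r,[(int(i),int(g[r,i-2]),int(g[r,i+2])) for i in j[::2]])
```

```text
[-3.14128173e+00  1.21006361e-03  2.33573657e-02] 0.1439761908750232
turn -0.1 shift [ 1.4 -0.3 33.2] at [532.6 -37.9  66.4]
expected slide front [[250.4, 41.3], [380.5, 41.5]] ledge [[221.7, 76.6], [409.5, 78.2]] slot z14 [[255.8, 36.2], [375.1, 36.2]]
0 [(181, 44, 108), (183, 47, 67), (185, 108, 65), (207, 67, 121), (209, 80, 122), (321, 124, 98), (351, 99, 67), (369, 66, 69), (371, 82, 71), (374, 67, 67), (376, 80, 69), (379, 68, 67), (381, 82, 67), (384, 69, 68), (386, 82, 82), (388, 68, 93), (391, 103, 78), (394, 66, 65), (396, 103, 92), (398, 65, 123), (444, 125, 83), (446, 118, 42)]
10 []
20 []
30 [(211, 39, 94), (213, 43, 86), (216, 91, 60), (256, 53, 74), (376, 76, 53)]
40 [(218, 47, 145), (220, 53, 135), (223, 146, 109), (226, 117, 73), (236, 72, 116), (250, 118, 76), (372, 75, 120), (374, 76, 121), (383, 120, 76), (411, 73, 42), (413, 69, 40)]
50 [(218, 45, 123), (220, 47, 144), (253, 150, 233), (255, 151, 233), (384, 233, 146), (410, 144, 46), (412, 142, 45)]
60 [(219, 43, 146), (221, 44, 147), (254, 149, 233), (256, 170, 233), (384, 233, 149), (409, 146, 72), (411, 145, 
[... 668 characters left out ...]
, (409, 144, 43)]
100 [(221, 46, 109), (223, 46, 149), (255, 152, 231), (257, 151, 234), (276, 234, 75), (278, 217, 75), (286, 64, 153), (351, 152, 75), (353, 151, 72), (361, 66, 235), (381, 235, 150), (383, 227, 152), (408, 145, 43)]
110 [(222, 44, 131), (224, 46, 149), (255, 150, 217), (257, 150, 235), (274, 235, 107), (276, 235, 73), (282, 72, 125), (284, 72, 150), (354, 152, 68), (361, 70, 208), (363, 70, 236), (380, 235, 149), (382, 235, 146), (407, 146, 46), (409, 129, 43)]
120 [(223, 45, 148), (225, 44, 148), (257, 153, 235), (275, 235, 77), (277, 235, 71), (284, 72, 151), (286, 86, 151), (354, 159, 67), (360, 65, 186), (362, 68, 235), (380, 235, 149), (382, 231, 151), (407, 147, 46)]
```

In the image the slide centre is at column 319 and the slot centre at 315.5, so I need about 2 mm of tool -y. Then I lower and start the insertion.

>>> carry_out(
  motion=[
    [0, -2, 15, 0, 1],
    [0, 0, 12, 0, 1],
    [0, 0, 6, 0, 1],
    [0, 0, 0, 0, 1],
    [0, 0, 0, 0, 1],
    [0, 0, 0, 0, 1],
  ],
)

```text
t: 51.7
eef_pos: [533.7, -35.8, 33.9]
tcp_rot: [3.142, -0.001, 0.024]
ft_force: [-0.3, -0.2, -0.8]
opening: 0.147
grip_force: 30.0
```

Run:
```python
from h import *
s=env.state(); print(s['eef_pos'],s['tcp_rot'],s['ft_force'])
d=cam('wrist'); g=cv2.cvtColor(d['color'],cv2.COLOR_RGB2GRAY).astype(int)
for r in (28,32,60,100,110):
    j=np.where(abs(g[r,2:]-g[r,:-2])>12)[0]+1; j=j[(j>180)&(j<460)]; print(r,[(int(i),int(g[r,i-2]),int(g[r,i+2])) for i in j[::2]])
for c in (270,318,370): print(c,g[20:60,c].tolist())
```

```text
[533.70992184 -35.80633277  33.9070091 ] [ 3.14154461e+00 -5.61471705e-04  2.41739112e-02] [-0.32594127 -0.24504157 -0.80875435]
28 [(203, 43, 113), (205, 39, 141), (208, 142, 113), (212, 113, 73), (224, 73, 115), (226, 73, 114), (237, 117, 73), (387, 76, 107), (389, 93, 75), (433, 73, 45)]
32 [(203, 46, 101), (205, 45, 140), (212, 140, 115), (221, 116, 72), (224, 73, 143), (226, 72, 143), (340, 152, 122), (374, 120, 76), (387, 77, 148), (432, 139, 40), (434, 138, 44)]
60 [(206, 44, 144), (208, 53, 142), (254, 151, 233), (256, 169, 234), (384, 233, 147), (430, 140, 43), (432, 135, 43)]
100 [(209, 47, 146), (211, 56, 146), (256, 151, 234), (275, 234, 147), (277, 229, 75), (284, 74, 155), (286, 75, 151), (352, 152, 71), (354, 141, 71), (361, 69, 234), (381, 235, 147), (383, 228, 149), (428, 141, 45)]
110 [(209, 45, 115), (211, 45, 145), (255, 151, 217), (257, 150, 235), (274, 234, 80), (276, 235, 71), (284, 70, 152), (353, 151, 56), (355, 160, 69), (361, 67, 209), (363, 69, 235), (380, 235, 149), (382, 235, 147), (427, 143, 45)]
270 [76, 73, 75, 75, 74, 73, 74, 74, 72, 108, 139, 148, 148, 147, 147, 149, 148, 148, 147, 148, 148, 150, 163, 214, 232, 232, 233, 233, 233, 233, 233, 234, 233, 233, 233, 233, 234, 233, 234, 234]
318 [74, 77, 73, 74, 77, 76, 75, 77, 75, 78, 75, 122, 155, 156, 154, 154, 155, 157, 155, 156, 156, 159, 169, 217, 233, 233, 233, 233, 233, 233, 233, 233, 233, 233, 233, 233, 233, 234, 234, 234]
370 [73, 72, 73, 73, 74, 75, 73, 75, 73, 74, 77, 74, 119, 147, 148, 151, 149, 149, 152, 148, 149, 151, 165, 215, 233, 233, 233, 232, 233, 232, 233, 233, 233, 233, 233, 233, 232, 234, 233, 234]
```

The slide (centre column 319.3) is aligned with the ledge (centre 318.8), so I insert.

>>> carry_out(
  motion=[
    [6, 0, 0, 0, 1],
    [6, 0, 0, 0, 1],
    [6, 0, 0, 0, 1],
    [6, 0, 0, 0, 1],
    [6, 0, 0, 0, 1],
    [6, 0, 0, 0, 1],
    [0, 0, 0, 0, 1],
  ],
)

```text
t: 52.45
eef_pos: [570.3, -34.8, 33.5]
tcp_rot: [3.142, -0.001, 0.024]
ft_force: [-0.6, -1.1, -0.1]
opening: 0.143
grip_force: 30.0
```

Free of contact: the front edge is about 27 mm inside the slot.

>>> carry_out(
  motion=[
    [6, 0, 0, 0, 1],
    [6, 0, 0, 0, 1],
    [6, 0, 0, 0, 1],
    [6, 0, 0, 0, 1],
    [5, 0, 0, 0, 1],
    [4, 0, 0, 0, 1],
    [3, 0, 0, 0, 1],
    [0, 0, 0, 0, 1],
  ],
)

```text
t: 53.25
eef_pos: [605.8, -33.9, 33.5]
tcp_rot: [-3.142, -0.0, 0.024]
ft_force: [0.6, -0.6, -1.5]
opening: 0.146
grip_force: 30.0
```

>>> carry_out(
  motion=[
    [2, 0, 0, 0, 1],
    [2, 0, 0, 0, 1],
    [2, 0, 0, 0, 1],
    [0, 0, 0, 0, 1],
    [0, 0, 0, 0, 1],
  ],
)

```text
t: 53.75
eef_pos: [611.5, -33.8, 33.5]
tcp_rot: [-3.142, 0.0, 0.024]
ft_force: [-0.5, -0.6, -0.7]
opening: 0.145
grip_force: 30.0
```

>>> carry_out(
  motion=[
    [2, 0, 0, 0, 1],
    [2, 0, 0, 0, 1],
    [0, 0, 0, 0, 1],
    [0, 0, 0, 0, 1],
  ],
)

```text
t: 54.15
eef_pos: [614.6, -33.6, 33.3]
tcp_rot: [-3.141, 0.002, 0.024]
ft_force: [-6.4, -0.1, -0.1]
opening: 0.147
grip_force: 30.0
```

The back wall is reached (-6.4 N at x=614.6, close to the 613.4 I predicted). I lower it onto the floor, release, and back away.

>>> carry_out(
  motion=[
    [1, 0, 1, 0, 1],
    [0, 0, 1.5, 0, 1],
    [0, 0, 0, 0, 1],
    [0, 0, 0, 0, 0.7],
    [0, 0, 0, 0, 0.7],
    [0, 0, 0, 0, 0.7],
    [0, 0, 0, 0, 0.7],
    [0, 0, -15, 0, 0.7],
    [0, 0, -30, 0, 0.7],
    [0, 0, -45, 0, 0.7],
    [0, 0, -45, 0, 0.7],
    [-45, 0, -20, 0, 0.7],
  ],
)

```text
t: 55.35
eef_pos: [575.5, -35.2, 191.0]
tcp_rot: [3.14, -0.009, 0.025]
ft_force: [-0.5, -0.2, -0.3]
opening: 0.298
grip_force: 0.0
```

>>> carry_out(
  motion=[
    [-50, 0, 0, 0, 0.7],
    [0, 0, 0, 0, 0.7],
    [0, 0, 0, 0, 0.7],
    [0, 0, 0, 0, 0.7],
  ],
)

```text
t: 55.75
eef_pos: [522.7, -36.2, 186.8]
tcp_rot: [3.141, -0.002, 0.024]
ft_force: [0.5, -0.7, -0.1]
opening: 0.301
grip_force: 0.0
```

Run:
```python
from h import *
s=env.state(); print(s['eef_pos'],s['tcp_rot'],s['ft_force'])
d=cam('wrist'); g=cv2.cvtColor(d['color'],cv2.COLOR_RGB2GRAY).astype(int)
u=np.array([.9997,.0244,0]);n=np.array([-.0244,.9997,0]); o=np.array([651.5,-34.8,14])
print('exp rear edge z20',proj(d,[o-65*u+30*n+[0,0,6],o-65*u-30*n+[0,0,6]]).tolist(),'rib top',proj(d,[o-60*u+[0,0,34]+7*n,o-60*u+[0,0,34]-7*n,o-15*u+[0,0,34]]).tolist(),'ledge front',proj(d,[o-55*u]).tolist())
for c in (295,300,340,345):
    col=g[:,c]; j=np.where(abs(col[2:]-col[:-2])>12)[0]+1; print(c,[(int(i),int(col[i-2]),int(col[i+2])) for i in j[::2] if 3<i<200])
R=int(proj(d,[o-62*u+[0,0,6]])[0][1]); 
for r in (R-2,R-20): 
    j=np.where(abs(g[r,2:]-g[r,:-2])>12)[0]+1; print(r,[(int(i),int(g[r,i-2]),int(g[r,i+2])) for i in j[::2] if 200<i<440])
# carriage/handle check from the top camera
t=cam('top'); gt=cv2.cvtColor(t['color'],cv2.COLOR_RGB2GRAY); m=np.uint8(gt>150)*255
for k in cv2.findContours(m,0,2)[0]:
    r=cv2.boundingRect(k)
    if 190<r[0]<225 and 180<r[1]<225: print('handle',r,pt(t,(r[0]+r[2],r[1]+r[3]/2),48))
print('expected tip home',proj(t,[(512.1,254.6,48)]))
```

```text
[522.74364991 -36.19140049 186.81713917] [ 3.14127483e+00 -2.02540157e-03  2.41965762e-02] [ 0.50569155 -0.71390737 -0.14506547]
exp rear edge z20 [[286.7, 123.9], [351.4, 123.9]] rib top [[310.8, 118.4], [327.3, 118.3], [319.1, 61.3]] ledge front [[319.1, 112.9]]
295 [(7, 229, 110), (9, 229, 110), (15, 110, 230), (39, 234, 155), (41, 224, 91), (43, 155, 88), (52, 92, 208), (56, 208, 247), (123, 247, 76), (125, 247, 78), (160, 77, 50)]
300 [(7, 229, 110), (9, 228, 111), (15, 113, 231), (39, 234, 155), (41, 225, 92), (43, 155, 89), (52, 91, 209), (56, 209, 247), (123, 247, 78), (125, 247, 77), (161, 77, 44)]
340 [(7, 228, 125), (9, 227, 108), (13, 108, 104), (16, 93, 232), (38, 233, 155), (40, 233, 109), (42, 155, 92), (51, 91, 209), (53, 91, 209), (58, 208, 247), (124, 247, 77), (172, 77, 49), (174, 75, 49)]
345 [(7, 229, 125), (9, 229, 108), (13, 108, 103), (16, 94, 232), (38, 232, 159), (40, 233, 112), (42, 159, 93), (51, 92, 204), (53, 92, 206), (59, 206, 247), (124, 247, 76), (170, 76, 50), (172, 77, 49)]
118 [(285, 75, 247), (312, 247, 165), (326, 164, 247), (351, 247, 75)]
100 [(258, 78, 201), (260, 77, 238), (310, 247, 126), (326, 125, 245), (328, 130, 247), (378, 236, 76)]
handle (197, 214, 1, 1) [[483.  307.3  48. ]]
handle (200, 200, 18, 8) [[519.6 252.9  48. ]]
handle (203, 188, 1, 1) [[562.7 300.5  48. ]]
expected tip home [[217.1 206.4]]
```

The slide's rear edge is at row 124 (predicted 123.9) and its sides are within 1 mm. The carriage tip is at its home position, and the gripper is clear of everything.

```bash
python3 -c "
from cell import env
print(env.job_done())"
```

```text
the job is handed in; nothing more can be done
None
```

I handed the job in at about 56 s of the 210 s allowed; the hand-in returned no verdict. By my measurements all five cells lie in their own bays, the carriage is home, the filter slide is home in the lamp slot, and I made no contact with the bottles.

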